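# Stack the keyed tray and park the cedar balls in its dimples

## Task

Stack the dimpled tray on the low flat base block so that its edge notch drops over the base's key and it lies flat and square, and let go of it. Then set the two loose wooden freshener balls into the tray's two dimples, one in each, so that they stay put. Leave everything else on the shelf where it is.

Things in the scene. Friction and masses are not known exactly. Their poses are not given: they have to be found in the camera images.
- base: Fixed plain base block, 200 mm along its x, 120 mm along its y, 25 mm high; origin at the centre of its underside (on the shelf), z up. A square key (20 x 20 mm, vertical sides) stands 22 mm above the flat top, centred on x = 0, y = +50 mm, at the middle of the long side on +y.
- key (a point): Foot of the key: centre of the key at the height of the base's flat top (base frame 0, 50, 25 mm).
- tray: Loose plain plastic tray, 200 (x) by 120 (y) mm, 16 mm thick, about 0.3 kg; origin at the centre of its underside, z up. Notch in the middle of the +y long edge, see point notch. Grip fin at the centre: 14 mm thick along x, 50 mm along y, top 58 mm above the underside. Dimples at x = -64 and +64 mm, y = 0. Stacked: origin 25 mm above the base's, x and y axes along the base's.
- notch (a point): Middle of the notch at the tray's underside (tray frame 0, 50, 0 mm). The notch goes right through the plate, 30 mm wide (x -15 to +15 mm), from y = +35 mm to the open edge at +60 mm. Comes over point key when stacked, with 5 mm play each way along x; turned end for end, the key holds the tray up.
- dimple_a (a point): Middle of the dimple at tray x = -64 mm, at the height of the plate's top (tray frame -64, 0, 16 mm). Dimple: 46 mm across at the top, narrowing to 40 mm, 13 mm deep. A seated ball's centre is about 20 mm above this point.
- dimple_b (a point): Middle of the other, equal dimple, at tray frame +64, 0, 16 mm.
- ball_1: Loose plain wooden (cedar) ball, 62 mm in diameter, about 60 g, free to roll; its axes turn with it: use point ball_1_center.
- ball_1_center (a point): Centre of ball 1 (31 mm above the shelf while it lies there).
- ball_2: Second wooden ball, equal to ball 1; either ball may go in either dimple.
- ball_2_center (a point): Centre of ball 2.
- strainer: Bystander: stainless drain strainer, 84 mm across, 20 mm high plus a small knob to 38 mm; origin under its middle.
- jar: Bystander: clear glass jar with steel twist cap, 70 mm across, 110 mm high; origin under its middle.
- funnel: Bystander: plastic funnel standing on its wide mouth, 100 mm across, 110 mm high; origin under its middle.
- spray: Bystander: plastic bottle with a narrow neck, 68 mm across, 200 mm high; origin under its middle.
- soap: Bystander: block of soap, 90 x 60 x 30 mm; origin under its middle.
Things that resemble listed ones, but are neither listed nor needed, are in the scene too. What is shaped like the ball_2 but blue is not meant.

How it is judged:
On the way, in this order (a step that is already met when the one before it is completed fails the run):
1. the tray lies flat on the base with its notch over the key, let go (z of tray in the frame of base between 0.021 and 0.029 m and angle between tray's own z axis and vertical below 0.05 rad and horizontal distance between notch and key below 0.01 m and angle between the x axis of tray and the x axis of base, either way round below 0.12 rad and contact force between the fingers and tray below 0.1 N), for 0.2 s.
2. one ball rests in a dimple of the stacked tray (z of tray in the frame of base between 0.021 and 0.029 m and angle between tray's own z axis and vertical below 0.05 rad and horizontal distance between notch and key below 0.01 m and angle between the x axis of tray and the x axis of base, either way round below 0.12 rad and ((horizontal distance between ball_1_center and dimple_a below 0.006 m and z of ball_1_center in the frame of tray below 0.042 m and linear speed of ball_1 below 0.03 m/s) or (horizontal distance between ball_1_center and dimple_b below 0.006 m and z of ball_1_center in the frame of tray below 0.042 m and linear speed of ball_1 below 0.03 m/s) or (horizontal distance between ball_2_center and dimple_a below 0.006 m and z of ball_2_center in the frame of tray below 0.042 m and linear speed of ball_2 below 0.03 m/s) or (horizontal distance between ball_2_center and dimple_b below 0.006 m and z of ball_2_center in the frame of tray below 0.042 m and linear speed of ball_2 below 0.03 m/s))), for 0.2 s.
3. both balls rest in the dimples (z of tray in the frame of base between 0.021 and 0.029 m and angle between tray's own z axis and vertical below 0.05 rad and horizontal distance between notch and key below 0.01 m and angle between the x axis of tray and the x axis of base, either way round below 0.12 rad and (((horizontal distance between ball_1_center and dimple_a below 0.006 m and z of ball_1_center in the frame of tray below 0.042 m and linear speed of ball_1 below 0.03 m/s) and (horizontal distance between ball_2_center and dimple_b below 0.006 m and z of ball_2_center in the frame of tray below 0.042 m and linear speed of ball_2 below 0.03 m/s)) or ((horizontal distance between ball_1_center and dimple_b below 0.006 m and z of ball_1_center in the frame of tray below 0.042 m and linear speed of ball_1 below 0.03 m/s) and (horizontal distance between ball_2_center and dimple_a below 0.006 m and z of ball_2_center in the frame of tray below 0.042 m and linear speed of ball_2 below 0.03 m/s)))), for 0.2 s.
At the end, for the whole second after the job is handed in: The tray lies flat on the base (underside within 4 mm of the base's top, tilt under 0.05 rad), notch within 10 mm of the key, sides parallel within 0.12 rad; one ball rests in each dimple (centre within 6 mm of the dimple's middle and at most 42 mm above the tray's underside), all at rest (all of step 3 and linear speed of tray below 0.02 m/s); the robot touches nothing.
It fails at once if a bystander is pushed more than 40 mm from its place (distance of any of strainer, jar, funnel, spray, soap from where it was at the start of the episode above 0.04 m).
It fails at once if a bystander is tipped over (angle between any of strainer, jar, funnel, spray, soap's own z axis and vertical above 0.5 rad).
It also fails if it takes over 72 s, if anything falls off the work surface, if the arm or the gripper's body presses on something with over 40 N, if the wrist force passes 120 N, or if a joint passes its speed limit or range.

## Robot

A 6-joint arm with a two-finger parallel gripper is mounted at the origin on the work surface. World frame = base frame: x ahead of the robot, y to its left, z up, the work surface at z = 0. Lengths are in m, angles in rad, forces in N, time in s.
With the tool pointing down it reaches from about 0.375 to 0.9 m from the base axis. Payload 3.1 kg.
Tool frame: the origin (TCP) lies on the centre line of the jaws, within the pads' length; the fingertips stand manip.finger_overhang ahead of it and the grasp point (between the pads) lies 11 mm behind it (manip.finger_overhang is the distance from the TCP to the fingertips, in m); y points along the fingers, z is the direction in which the jaws open and shut, and the axes are right-handed (so a half turn about y gives the same grasp; the last joint's range is limited). The gripper opens to 85 mm and grips with 20 to 120 N. Pads are 22 mm wide; open, the fingers measure 114 mm over their backs; the gripper's body (76 mm by 85 mm) begins 54 mm behind the grasp point. The pads swing forward as they close: fully open they stand 13 mm farther back than shut.
Start: joints at [-1.369, 0.527, 1.433, -0, 1.181, -0.178], TCP at [0.232, -0.58, 0.212] pointing down, gripper open.
Joint ranges: [-3.08, 3.08], [-0.75, 2.2], [0.22, 2.44], [-1.43, 4.57], [0, 2.65], [-2.85, 2.85]. Speed limits (rad/s): [2.79, 2.79, 3.14, 3.14, 3.14, 3.14].

## Interface

Orientations are given as a unit quaternion [x, y, z, w].
In Python, from station import manip gives the robot as it stands.
- The arm moves only by the tool send_rows, never from a script. Its argument "plan" is a list of rows, each an object with "linear": the shift along the tool's x, y, z in units of 30 mm (1.0 is 30 mm), a list of three; "roll": the turn about the tool's y in units of 6 degrees (1.0 is 6 degrees). In form: [{"linear": [tx, ty, tz], "roll": roll}, ...]. A call has exactly 5 rows; each row shifts and turns the commanded pose from where the row before left it, along the tool's axes as they then stand; what a row does not reach is not made up. A row lasts 1/8 s, in which the tool goes at most 62.5 mm and 10.7 degrees, less where a joint would pass 70% of its speed; a pose out of reach is approached as far as the arm can. A call is refused whole if a number of a shift passes 1 or a number of a turn 1, either way. A call with a gripper value outside its range is refused whole. "claw" is the finger opening in mm, from 0 to 85.4, set as the call begins (left out, the last holds). The fingers move at their own pace and stop on an object; "force" is the grip in N (left out, the last holds). Time passes only in rows, so rows that do not move let the fingers close, or fill a call up. It gives the time, the measured TCP pose, the force and the opening at its end, in the units of the state.
- manip.sense(): the state, without advancing time (a new reading comes with each control period).
- manip.snapshot(name): name is "side" or "top" or "wrist"; returns the picture (400x640x3 uint8, blue, green, red); there is no depth.
- manip.get_calibration(name): a dict with "fovy" (degrees; the focal length in pixels is half the picture's height over the tangent of half this angle, whatever the lens; pixels are square), "cx", "cy" (the principal point, pixels), "cam_to_world" (4x4, takes a point from camera to world coordinates); the wrist camera has in their place "tool_from_camera" (4x4, takes a point from camera to tool coordinates, whose origin is the TCP and whose axes are the tool frame's). Camera axes: x right, y down, z forward; pixel columns grow to the right and rows downward; lengths in m; the calibration is good to about 2 mm. The wrist camera is an equidistant fisheye: a pixel r from the principal point sees the ray r / f radians off the axis. A picture is of the moment at which its call begins: read the wrist's pose just before it. get_calibration takes no time and is no camera call.
- manip.sign_off(): hands the job in, once; it reports no verdict.
Trained networks look in the newest picture that a camera, given by its name, has taken for a name from the list of things; names that differ only in an ending like _2 or _b are one class to them, and where a whole thing is asked for, a point or a joint stands for the part that bears it (a point fixed in the world has none). Each returns a list of dicts, best first, with "p" (0 to 1); they miss things now and then, are a little off and sometimes report something else, mostly with a low value. They report only what shows in the picture. A call takes as long as a camera call. They do not tell look-alikes from the thing itself.
- manip.look_for(camera, query): "extent" ([left, top, right, bottom] in pixels, round what is visible of it).
The state is a dict: "t": time; "q": joint angles; "qd": joint speeds; "tau": joint torques, N m; "tcp_pos": TCP position; "tool_rot": TCP orientation; "force": force on the tool from outside, world axes, zero at the start; "ft_torque": the same for the moment, N m; "finger_gap": opening from 0.0 (shut) to 1.0 (fully open).
Only numpy, scipy, OpenCV 4.12 (cv2) and the standard library are available. Lean on these libraries where they do the work, as an engineer would, in place of code of your own. Each camera call takes 0.05 s, during which the arm holds its last target.

## Working session

There is one attempt and no reset: what is moved stays moved. The work goes in short steps, Python scripts to look and compute and a tool call to move; the robot and the scene stay as the last step left them, time stands still between calls to the robot, and variables do not carry over. Pictures are saved under pics/ and viewed, and the job is handed in when it is done.

Besides the shell and the picture viewer there is one more tool, called by a JSON object that holds its "fn" and its "kwargs", one argument or row to a line. send_rows: Moves the arm, as the interface text tells. Its arguments: {"type":"object","properties":{"plan":{"type":"array"},"claw":{"type":"number"},"force":{"type":"number"}},"required":["plan"]}

```bash
mkdir -p pics; ls; python3 - <<'E'
from station import manip
import cv2,numpy as np
s=manip.sense();print(s, manip.finger_overhang)
for c in ['side','top','wrist']:
    im=manip.snapshot(c);cv2.imwrite(f'pics/{c}0.png',im)
    k=manip.get_calibration(c);print(c,{a:np.round(b,4).tolist() for a,b in k.items() if not isinstance(b,str)})
    for q in ['base','tray','key','notch','ball_1','dimple_a']:
        if c!='wrist' : print(q,[(np.round(d['extent']).tolist(),round(d['p'],2)) for d in manip.look_for(c,q)][:5])
print(manip.sense()['t'])
E
```

```text
pics
{'t': 0.0, 'q': array([-1.36853031e+00,  5.28482488e-01,  1.43391924e+00,  1.56837960e-05,
        1.18138552e+00, -1.78492760e-01]), 'qd': array([ 2.44776184e-03, -1.08967083e-03,  9.61674514e-05,  1.19895439e-03,
        7.90643777e-04, -1.32598643e-03]), 'tau': array([-2.20745687e-04, -4.42353773e+01, -1.78025401e+01, -8.77874345e-05,
        8.18500790e-03, -5.18425782e-07]), 'tcp_pos': array([ 0.23214595, -0.57946637,  0.21131825]), 'tool_rot': array([-0.13380878,  0.69510703, -0.69355521,  0.13380059]), 'force': array([ 0.08415645, -0.27782109,  0.12647   ]), 'ft_torque': array([-0.02846428, -0.01722823, -0.0165382 ]), 'finger_gap': 1.0012276722335733} 0.008
side {'fovy': 53.7833, 'cx': 319.4067, 'cy': 201.026, 'cam_to_world': [[-0.8788, -0.2548, 0.4034, -0.0251], [-0.4771, 0.4827, -0.7344, 1.037], [-0.0076, -0.8379, -0.5458, 0.8403], [0.0, 0.0, 0.0, 1.0]]}
base [([332.0, 167.0, 385.0, 196.0], 0.93)]
tray [([271.0, 230.0, 330.0, 274.0], 0.89)]
key [([331.0, 166.0, 385.0, 196.0], 0.86)]
notch [([269.0, 228.0, 331.0, 276.0], 0.89)]
ball_1 [([332.0, 207.0, 347.0, 217.0], 0.74
[... 174 characters left out ...]
0617, 'cam_to_world': [[0.0212, -0.994, 0.1075, 0.4467], [-0.9995, -0.0184, 0.0271, -0.0514], [-0.025, -0.108, -0.9938, 1.3373], [0.0, 0.0, 0.0, 1.0]]}
base [([381.0, 190.0, 443.0, 265.0], 0.63)]
tray [([212.0, 188.0, 278.0, 266.0], 0.72)]
key [([379.0, 188.0, 442.0, 266.0], 0.62)]
notch [([490.0, 209.0, 539.0, 231.0], 0.43)]
ball_1 [([307.0, 230.0, 331.0, 250.0], 0.78), ([328.0, 194.0, 352.0, 216.0], 0.67), ([294.0, 173.0, 316.0, 195.0], 0.64)]
dimple_a [([215.0, 188.0, 278.0, 263.0], 0.76)]
wrist {'fovy': 65.7065, 'cx': 315.9262, 'cy': 189.6926, 'tool_from_camera': [[-0.0006, 0.952, 0.3062, -0.0789], [0.0, -0.3062, 0.952, -0.1615], [1.0, 0.0006, 0.0001, 0.0008], [0.0, 0.0, 0.0, 1.0]]}
0.75
```

View pics/top0.png

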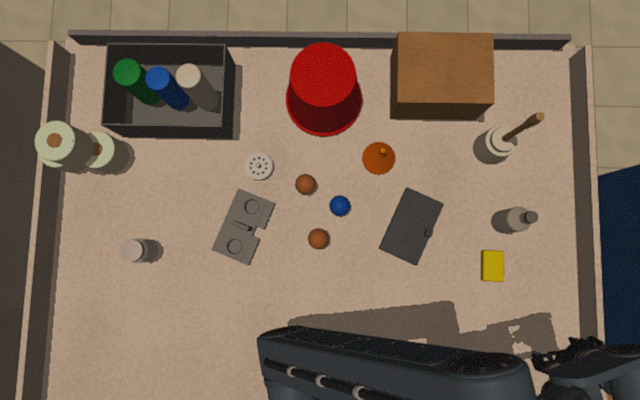

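View pics/side0.png

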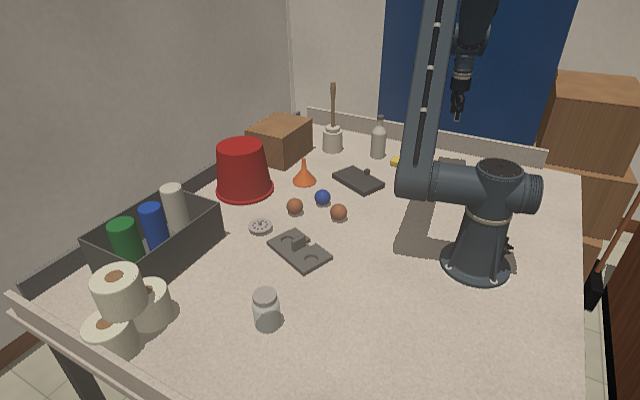

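```bash
python3 - <<'E'
import cv2
im=cv2.imread('pics/top0.png')
c=im[150:290,190:460];cv2.imwrite('pics/topcrop.png',cv2.resize(c,None,fx=2.96,fy=2.96,interpolation=cv2.INTER_CUBIC))
im=cv2.imread('pics/side0.png')
c=im[150:290,230:420];cv2.imwrite('pics/sidecrop.png',cv2.resize(c,None,fx=4,fy=4,interpolation=cv2.INTER_CUBIC))
E
```

```text
(no output)
```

View pics/topcrop.png

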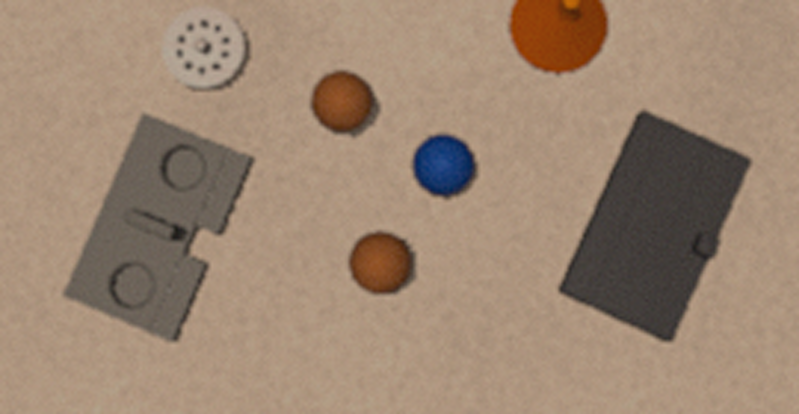

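View pics/sidecrop.png

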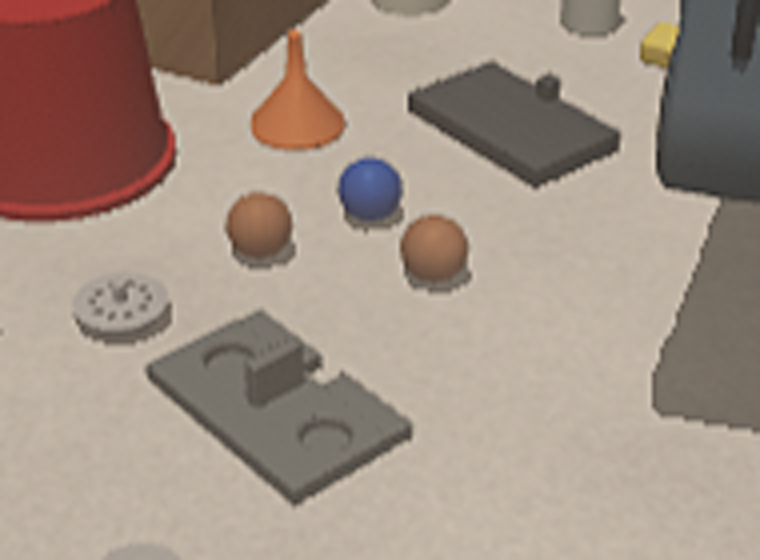

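View pics/wrist0.png

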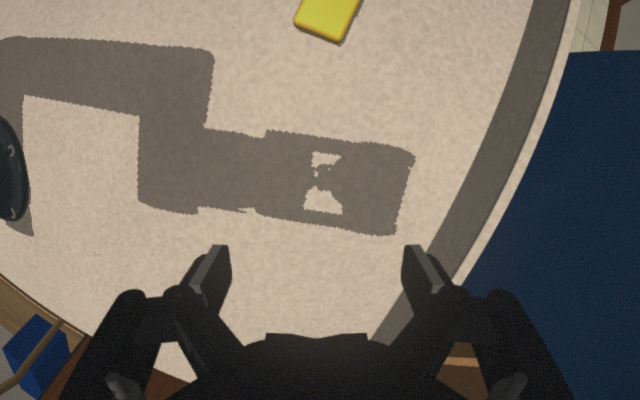

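```bash
cat > h.py <<'E'
import numpy as np, cv2
from scipy.spatial.transform import Rotation as R
from scipy.optimize import least_squares
from station import manip
def fpx(k): return 200/np.tan(np.radians(k['fovy'])/2)
def camT(name,s=None):
    k=manip.get_calibration(name)
    if name!='wrist': return k,np.array(k['cam_to_world'])
    T=np.eye(4);T[:3,:3]=R.from_quat(s['tool_rot']).as_matrix();T[:3,3]=s['tcp_pos']
    return k,T@np.array(k['tool_from_camera'])
def proj(name,P,s=None):
    k,T=camT(name,s);f=fpx(k);p=(np.atleast_2d(P)-T[:3,3])@T[:3,:3]
    if name=='wrist':
        rr=np.hypot(p[:,0],p[:,1]);th=np.arctan2(rr,p[:,2]);sc=f*th/np.maximum(rr,1e-9)
    else: sc=f/p[:,2]
    return np.c_[k['cx']+p[:,0]*sc,k['cy']+p[:,1]*sc]
def ray(name,uv,z,s=None):
    k,T=camT(name,s);f=fpx(k);uv=np.atleast_2d(uv).astype(float)
    d=(uv-[k['cx'],k['cy']])/f
    if name=='wrist':
        r=np.hypot(*d.T);d=np.c_[d/np.maximum(r,1e-9)[:,None]*np.sin(r)[:,None],np.cos(r)]
    else: d=np.c_[d,np.ones(len(d))]
    w=d@T[:3,:3].T
    return T[:3,3]+w*((z-T[2,3])/w[:,2])[:,None]
def fitpose(name,local,uv,z0,s=None):
    """planar pose x,y,yaw of thing with underside at z0"""
    local=np.array(local,float);uv=np.array(uv,float)
    def pts(v):
        c,sn=np.cos(v[2]),np.sin(v[2]);return np.c_[v[0]+c*local[:,0]-sn*local[:,1],v[1]+sn*local[:,0]+c*local[:,1],z0+local[:,2]]
    W=np.concatenate([ray(name,uv[i],z0+local[i,2],s) for i in range(len(uv))])
    i,j=0,len(local)//2
    yaw=np.arctan2(*(W[j]-W[i])[[1,0]])-np.arctan2(*(local[j]-local[i])[[1,0]])
    r=least_squares(lambda v:(proj(name,pts(v),s)-uv).ravel(),[*W[:,:2].mean(0),yaw])
    return r.x,np.abs(r.fun).max()
def delta(target,jaw=None):
    """units of linear in current tool frame and roll needed; jaw = world angle for tool z"""
    s=manip.sense();M=R.from_quat(s['tool_rot']).as_matrix()
    print('t',round(s['t'],2),'tcp',np.round(s['tcp_pos'],4),'jaw deg',round(np.degrees(np.arctan2(M[1,2],M[0,2])),2),'ydir',np.round(M[:,1],3),'gap',round(s['finger_gap'],3),'F',np.round(s['force'],1))
    roll=0
    if jaw is not None:
        best=[]
        for a in (jaw,jaw+180):
            d=(a-np.degrees(np.arctan2(M[1,2],M[0,2]))+180)%360-180
            best.append(-d)   # tool y down: +roll about y = -yaw
        roll=min(best,key=abs); print('rolls deg',np.round(best,2),'units',np.round(np.array(best)/6,2),'q6',round(s['q'][5],2))
    if target is not None:
        d=np.array(target)-s['tcp_pos']
        print('units before roll',np.round(M.T@d/.03,3))
        M2=M@R.from_rotvec([0,np.radians(roll),0]).as_matrix()
        print('units after min roll',np.round(M2.T@d/.03,3),'x6')
E
python3 - <<'E'
from h import *
o=np.array([190,150.]);f=2.96
def c(l): return (np.array(l)+.5)/f-.5+o
C=[[-100,60],[-100,-60],[100,-60],[100,60]]
# image: top-right=( -x,+y)
def L(z): return np.c_[np.array([[-.1,-.06],[-.1,.06],[.1,.06],[.1,-.06]]),[z]*4]
t,e=fitpose('top',L(.016),c([(143,114),(253,157),(176,341),(66,294)]),0);print('tray',t[:2],np.degrees(t[2]),e)
b,e=fitpose('top',L(.025),c([(642,111),(750,160),(670,341),(561,291)]),0);print('base',b[:2],np.degrees(b[2]),e)
print(ray('top',c([(343,101),(381,263),(444,165)]),.031))
delta([t[0],t[1],.2],np.degrees(t[2]))
E
```

```text
tray [0.51128876 0.20111095] -200.9217745189436 0.7051242996728888
base [ 0.52137906 -0.29204132] -203.78268335784318 0.9410194451369875
[[ 0.63859892  0.01937818  0.031     ]
 [ 0.47831782 -0.02189622  0.031     ]
 [ 0.57633811 -0.08227644  0.031     ]]
t 0.75 tcp [ 0.2323 -0.5802  0.2123] jaw deg -68.18 ydir [ 0. -0. -1.] gap 0.999 F [-0.5  0.6 -0.8]
rolls deg [132.74 -47.26] units [22.12 -7.88] q6 -0.18
units before roll [-18.312   0.41  -20.723]
units after min roll [-27.648   0.41   -0.614] x6
```

{"fn": "send_rows", "kwargs": {
  "plan": [
    {"linear": [0,-0.5,0],"roll": -1},
    {"linear": [0,-0.5,0],"roll": -1},
    {"linear": [0,-0.5,0],"roll": -1},
    {"linear": [0,-0.5,0],"roll": -1},
    {"linear": [0,-0.5,0],"roll": -1}
  ]
}}

```text
t: 1.38
tcp_pos: [0.2323, -0.5801, 0.2878]
tool_rot: [-0.31, 0.636, -0.635, 0.31]
force: [0.7, 0.3, -0.4]
finger_gap: 0.998
```

```bash
python3 - <<'E'
from h import *
M=R.from_quat(manip.sense()['tool_rot']).as_matrix();print(M[:,0])
delta([.55,-.25,.29],-23)
E
```

```text
[-6.15443655e-01 -7.88180885e-01 -1.05537515e-05]
t 1.38 tcp [ 0.2323 -0.5801  0.2878] jaw deg -37.98 ydir [-0.  0. -1.] gap 0.998 F [ 0.7  0.3 -0.4]
rolls deg [-14.98 165.02] units [-2.5 27.5] q6 -0.71
units before roll [-15.191  -0.074   1.575]
units after min roll [-14.268  -0.074   5.45 ] x6
```

{"fn": "send_rows", "kwargs": {
  "plan": [
    {"linear": [-1,0,0],"roll": -1},
    {"linear": [-1,0,0],"roll": -1},
    {"linear": [-1,0,0.6],"roll": -0.5},
    {"linear": [-1,0,0.8],"roll": 0},
    {"linear": [-1,0,0.8],"roll": 0}
  ]
}}

```text
t: 2.0
tcp_pos: [0.3649, -0.4754, 0.2875]
tool_rot: [0.389, -0.59, 0.59, -0.389]
force: [0.2, -1.5, -0.1]
finger_gap: 1.001
```

{"fn": "send_rows", "kwargs": {
  "plan": [
    {"linear": [-1,0,0.5],"roll": 0},
    {"linear": [-1,0,0.5],"roll": 0},
    {"linear": [-1,0,0.5],"roll": 0},
    {"linear": [-1,0,0.3],"roll": 0},
    {"linear": [-1,0,0.3],"roll": 0}
  ]
}}

```text
t: 2.62
tcp_pos: [0.4816, -0.362, 0.2873]
tool_rot: [0.389, -0.59, 0.59, -0.389]
force: [0.9, -0.0, 0.5]
finger_gap: 1.0
```

```bash
python3 - <<'E'
from h import *
delta([.55,-.25,.29],-23)
E
```

```text
t 2.62 tcp [ 0.4816 -0.362   0.2873] jaw deg -23.18 ydir [ 0. -0. -1.] gap 1.0 F [ 0.9 -0.   0.5]
rolls deg [ -0.18 179.82] units [-0.03 29.97] q6 -0.43
units before roll [-4.331 -0.089  0.626]
units after min roll [-4.329 -0.089  0.639] x6
```

{"fn": "send_rows", "kwargs": {
  "plan": [
    {"linear": [-1,0,0.2],"roll": 0},
    {"linear": [-1,0,0.2],"roll": 0},
    {"linear": [-1,0,0.2],"roll": 0},
    {"linear": [-1,0,0],"roll": 0},
    {"linear": [-0.3,0,0],"roll": 0}
  ]
}}

```text
t: 3.25
tcp_pos: [0.5487, -0.2499, 0.2873]
tool_rot: [-0.39, 0.59, -0.59, 0.39]
force: [0.6, 0.2, -1.0]
finger_gap: 1.002
```

```bash
python3 - <<'E'
from h import *
s=manip.sense();im=manip.snapshot('wrist');cv2.imwrite('pics/wbase.png',im)
print(s['tcp_pos'],s['qd'].round(3))
np.save('wbase_s.npy',np.r_[s['tcp_pos'],s['tool_rot']])
b=manip.look_for('wrist','base');print(b[:2])
E
```

```text
[ 0.54868139 -0.24988966  0.28734775] [ 0.09  -0.001 -0.001 -0.021 -0.008  0.11 ]
[{'extent': [242.4, 136.9, 382.7, 229.4], 'p': 0.6}]
```

View pics/wbase.png

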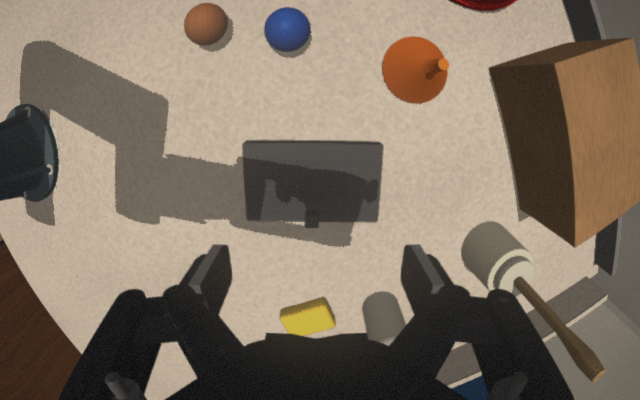

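```bash
python3 - <<'E'
import cv2,numpy as np
im=cv2.imread('pics/wbase.png')
c=im[125:245,225:400].astype(float)*1.6
cv2.imwrite('pics/wbasec.png',cv2.resize(np.clip(c,0,255).astype('uint8'),None,fx=4.5,fy=4.5,interpolation=cv2.INTER_CUBIC))
E
```

```text
(no output)
```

View pics/wbasec.png

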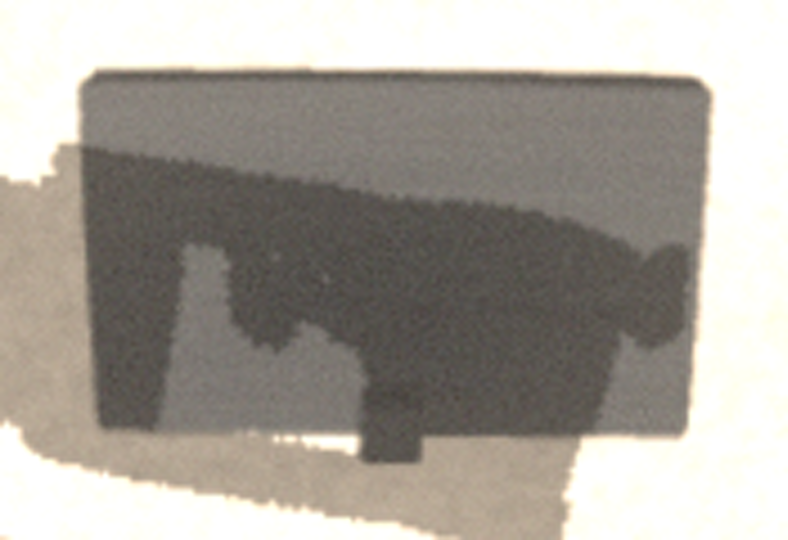

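```bash
python3 - <<'E'
from h import *
v=np.load('wbase_s.npy');s=dict(tcp_pos=v[:3],tool_rot=v[3:])
o=np.array([225,125.]);f=4.5
def c(l): return (np.array(l)+.5)/f-.5+o
L=np.array([[.1,-.06,.025],[-.1,-.06,.025],[-.1,.06,.025],[.1,.06,.025]])
uv=c([(81,87),(710,92),(687,438),(98,432)])
b,e=fitpose('wrist',L,uv,0,s);print('base',b[:2],np.degrees(b[2])%360,e)
def tp(uv2):
  cc,sn=np.cos(b[2]),np.sin(b[2]);return [b[0]+cc*0-sn*.05,b[1]+sn*0+cc*.05]
k=tp(0);print('key',k, 'from top est',)
kp=proj('wrist',[[*k,.047]],s);print((kp-o+.5)*f-.5)
delta([.511+.06*.36,.201+.06*.94*-1,.29],-20.9)
# side-camera check of base
def pts(p,z,X): 
  cc,sn=np.cos(p[2]),np.sin(p[2]);X=np.array(X);return np.c_[p[0]+cc*X[:,0]-sn*X[:,1],p[1]+sn*X[:,0]+cc*X[:,1],[z]*len(X)]
im=cv2.imread('pics/side0.png')
im=cv2.resize(im[150:210,310:410],None,fx=8,fy=8,interpolation=cv2.INTER_CUBIC)
q=(proj('side',pts(b,.025,L[:,:2]))-[310,150]+.5)*8-.5
cv2.polylines(im,[q.round().astype(int)],True,(0,255,0),1);cv2.imwrite('pics/chk.png',im)
E
```

```text
base [ 0.52473352 -0.29426154] 156.3939680045503 1.29076272676474
key [np.float64(0.5047112464002083), np.float64(-0.34007757204095435)] from top est
[[391.45422339 441.35969743]]
t 3.35 tcp [ 0.5484 -0.2509  0.2874] jaw deg -23.1 ydir [-0. -0. -1.] gap 1.002 F [-0.1 -0.4  0.3]
rolls deg [ -2.2 177.8] units [-0.37 29.63] q6 -0.21
units before roll [-11.92   -0.092  -5.656]
units after min roll [-12.129  -0.092  -5.194] x6
```

View pics/chk.png

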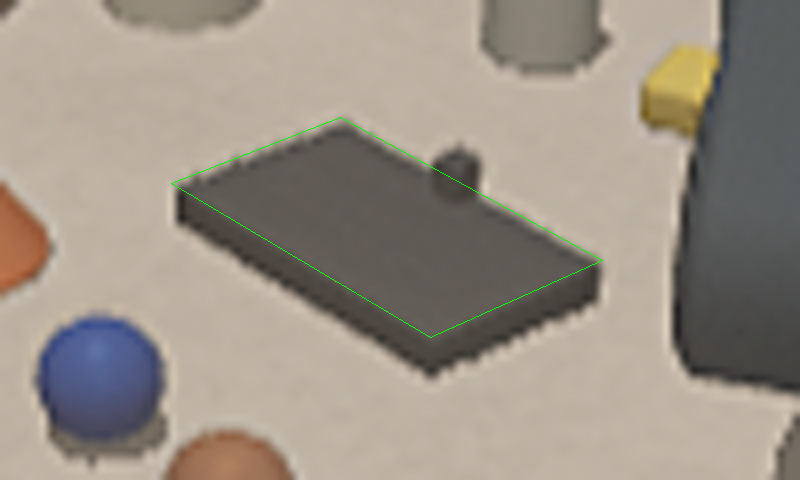

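{"fn": "send_rows", "kwargs": {
  "plan": [
    {"linear": [-1,0,-0.4],"roll": -0.37},
    {"linear": [-1,0,-0.4],"roll": 0},
    {"linear": [-1,0,-0.4],"roll": 0},
    {"linear": [-1,0,-0.4],"roll": 0},
    {"linear": [-1,0,-0.4],"roll": 0}
  ]
}}

```text
t: 3.98
tcp_pos: [0.547, -0.0905, 0.2874]
tool_rot: [0.4, -0.583, 0.583, -0.4]
force: [0.1, 1.0, -1.0]
finger_gap: 0.998
```

{"fn": "send_rows", "kwargs": {
  "plan": [
    {"linear": [-1,0,-0.4],"roll": 0},
    {"linear": [-1,0,-0.4],"roll": 0},
    {"linear": [-1,0,-0.4],"roll": 0},
    {"linear": [-1,0,-0.4],"roll": 0},
    {"linear": [-1,0,-0.4],"roll": 0}
  ]
}}

```text
t: 4.6
tcp_pos: [0.5451, 0.0711, 0.2875]
tool_rot: [0.4, -0.583, 0.583, -0.4]
force: [-0.3, -0.0, -0.4]
finger_gap: 0.999
```

{"fn": "send_rows", "kwargs": {
  "plan": [
    {"linear": [-1,0,-0.6],"roll": 0},
    {"linear": [-1,0,-0.6],"roll": 0},
    {"linear": [0,0,0],"roll": 0},
    {"linear": [0,0,0],"roll": 0},
    {"linear": [0,0,0],"roll": 0}
  ]
}}

```text
t: 5.22
tcp_pos: [0.5331, 0.1391, 0.2873]
tool_rot: [0.4, -0.583, 0.583, -0.4]
force: [-1.1, -0.2, 0.3]
finger_gap: 1.0
```

```bash
python3 - <<'E'
from h import *
s=manip.sense();im=manip.snapshot('wrist');cv2.imwrite('pics/wtray.png',im)
print(s['tcp_pos'],s['qd'].round(3))
np.save('wtray_s.npy',np.r_[s['tcp_pos'],s['tool_rot']])
b=manip.look_for('wrist','tray');print(b[:2]); l,t,r,bb=b[0]['extent']
x0,y0=int(l)-15,int(t)-15
c=im[y0:y0+130,x0:x0+175].astype(float)*1.4;print(x0,y0)
cv2.imwrite('pics/wtrayc.png',cv2.resize(np.clip(c,0,255).astype('uint8'),None,fx=4.5,fy=4.5,interpolation=cv2.INTER_CUBIC))
E
```

```text
[0.53309542 0.13912888 0.28730917] [0.003 0.001 0.002 0.004 0.001 0.002]
[{'extent': [214.1, 68.6, 360.8, 158.0], 'p': 0.78}]
199 53
```

View pics/wtrayc.png

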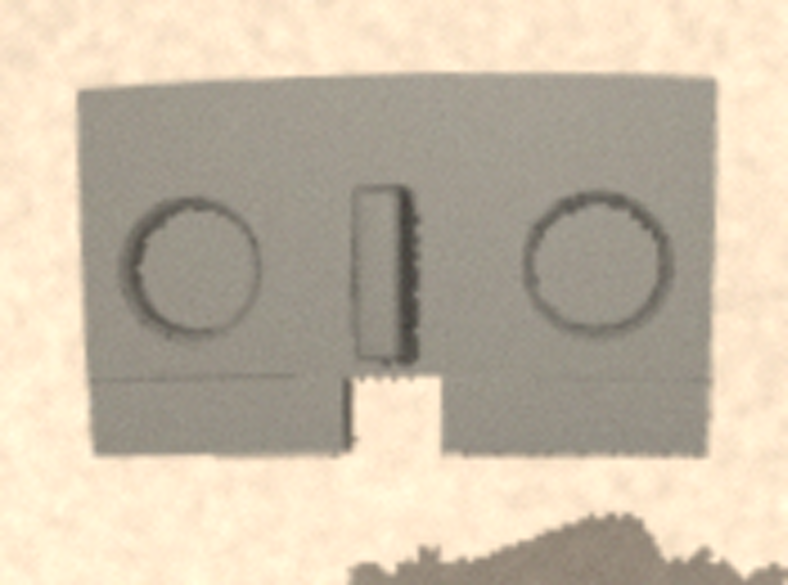

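View pics/wtray.png

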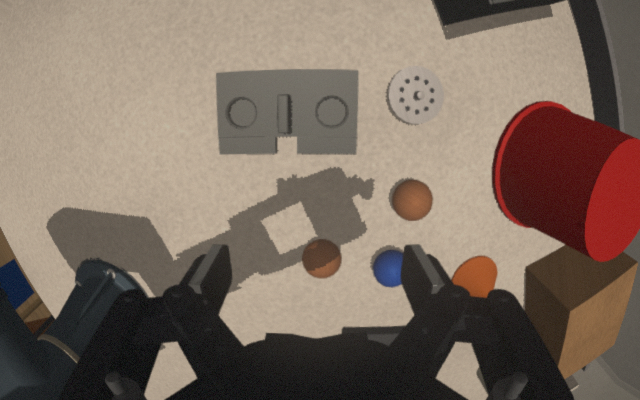

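```bash
python3 - <<'E'
from h import *
v=np.load('wtray_s.npy');s=dict(tcp_pos=v[:3],tool_rot=v[3:])
o=np.array([199,53.]);f=4.5
def c(l): return (np.array(l)+.5)/f-.5+o
L=np.array([[.1,-.06,.016],[-.1,-.06,.016],[-.1,.06,.016],[.1,.06,.016]])
t,e=fitpose('wrist',L,c([(79,91),(716,79),(708,455),(94,455)]),0,s);print('tray',t[:2],np.degrees(t[2])%360,e)
F=np.array([[.007,-.025,.058],[-.007,-.025,.058],[-.007,.025,.058],[.007,.025,.058]])
w=ray('wrist',c([(356,187),(402,187),(402,358),(359,357)]),.058,s);print('fin',w.mean(0))
print(ray('wrist',[(412,200),(322,258)],.031,s))
delta([*t[:2],.14],np.degrees(t[2]))
E
```

```text
tray [0.51377063 0.20303895] 158.65860271337112 0.7065544897039047
fin [0.51453726 0.20339221 0.058     ]
[[ 0.64097052  0.02001086  0.031     ]
 [ 0.48263807 -0.02129627  0.031     ]]
t 5.33 tcp [0.533  0.1394 0.2873] jaw deg -21.06 ydir [ 0. -0. -1.] gap 1.002 F [ 0.5  0.6 -0.3]
rolls deg [-179.72    0.28] units [-29.95   0.05] q6 0.42
units before roll [-1.751  4.91  -1.361]
units after min roll [-1.744  4.91  -1.369] x6
```

{"fn": "send_rows", "kwargs": {
  "plan": [
    {"linear": [-0.35,1,-0.27],"roll": 0.05},
    {"linear": [-0.35,1,-0.27],"roll": 0},
    {"linear": [-0.35,1,-0.27],"roll": 0},
    {"linear": [-0.35,1,-0.27],"roll": 0},
    {"linear": [-0.35,0.9,-0.27],"roll": 0}
  ],
  "claw": 60
}}

```text
t: 5.95
tcp_pos: [0.514, 0.2039, 0.1393]
tool_rot: [0.399, -0.584, 0.584, -0.399]
force: [1.2, 0.6, 0.3]
finger_gap: 0.701
```

```bash
python3 - <<'E'
from h import *
delta([.5133,.2027,.033],158.8)
E
```

```text
t 5.95 tcp [0.514  0.2039 0.1393] jaw deg -21.32 ydir [ 0. -0. -1.] gap 0.701 F [1.2 0.6 0.3]
rolls deg [ 1.7988e+02 -1.2000e-01] units [ 2.998e+01 -2.000e-02] q6 0.55
units before roll [ 0.046  3.544 -0.009]
units after min roll [ 0.046  3.544 -0.009] x6
```

{"fn": "send_rows", "kwargs": {
  "plan": [
    {"linear": [0,1,0],"roll": 0},
    {"linear": [0,1,0],"roll": 0},
    {"linear": [0,0.8,0],"roll": 0},
    {"linear": [0,0.5,0],"roll": 0},
    {"linear": [0,0.25,0],"roll": 0}
  ]
}}

```text
t: 6.58
tcp_pos: [0.514, 0.2038, 0.0332]
tool_rot: [-0.399, 0.584, -0.584, 0.399]
force: [-0.6, -0.0, 0.7]
finger_gap: 0.702
```

{"fn": "send_rows", "kwargs": {
  "plan": [
    {"linear": [0,0,0],"roll": 0},
    {"linear": [0,0,0],"roll": 0},
    {"linear": [0,0,0],"roll": 0},
    {"linear": [0,0,0],"roll": 0},
    {"linear": [0,0,0],"roll": 0}
  ],
  "claw": 0,
  "force": 50
}}

```text
t: 7.2
tcp_pos: [0.5143, 0.2043, 0.0348]
tool_rot: [0.399, -0.583, 0.584, -0.4]
force: [-0.0, 0.5, 5.0]
finger_gap: 0.136
```

```bash
python3 - <<'E'
from h import *
delta([.5133,.2027,.033],158.8)
s=manip.sense();cv2.imwrite('pics/wg.png',manip.snapshot('wrist'))
E
```

```text
t 7.2 tcp [0.5143 0.2043 0.0348] jaw deg -21.26 ydir [ 0.001  0.    -1.   ] gap 0.136 F [-0.   0.5  5. ]
rolls deg [ 1.7994e+02 -6.0000e-02] units [ 2.999e+01 -1.000e-02] q6 0.55
units before roll [ 0.063  0.06  -0.011]
units after min roll [ 0.063  0.06  -0.011] x6
```

View pics/wg.png

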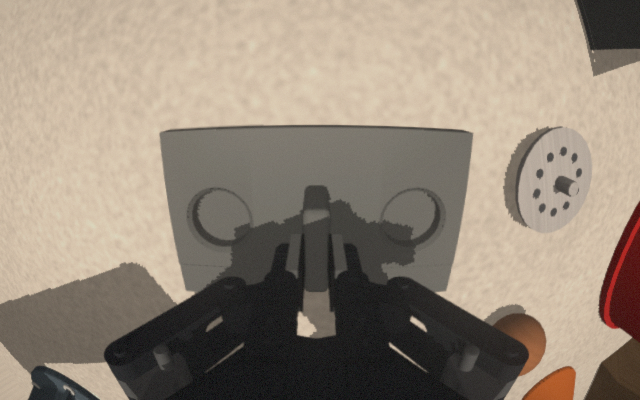

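{"fn": "send_rows", "kwargs": {
  "plan": [
    {"linear": [0,-0.4,0],"roll": 0},
    {"linear": [0,-0.8,0],"roll": 0},
    {"linear": [0,-1,0],"roll": 0},
    {"linear": [0,-1,0],"roll": 0},
    {"linear": [0,-0.8,0],"roll": 0.4}
  ]
}}

```text
t: 7.88
tcp_pos: [0.5138, 0.2042, 0.1553]
tool_rot: [0.386, -0.592, 0.592, -0.387]
force: [0.5, 0.3, -2.8]
finger_gap: 0.137
```

```bash
python3 - <<'E'
from h import *
delta([.5242,-.294,.15],156.4)
E
```

```text
t 7.88 tcp [0.5138 0.2042 0.1553] jaw deg -23.72 ydir [ 0.001  0.    -1.   ] gap 0.137 F [ 0.5  0.3 -2.8]
rolls deg [ 1.7988e+02 -1.2000e-01] units [ 2.998e+01 -2.000e-02] q6 0.59
units before roll [15.062  0.174  6.999]
units after min roll [15.077  0.174  6.967] x6
```

{"fn": "send_rows", "kwargs": {
  "plan": [
    {"linear": [0.5,0,0.23],"roll": 0},
    {"linear": [0.9,0,0.42],"roll": 0},
    {"linear": [1,0,0.465],"roll": 0},
    {"linear": [1,0,0.465],"roll": 0},
    {"linear": [1,0,0.465],"roll": 0}
  ]
}}

```text
t: 8.5
tcp_pos: [0.5156, 0.0567, 0.1524]
tool_rot: [-0.388, 0.592, -0.591, 0.386]
force: [-0.3, -0.0, -2.2]
finger_gap: 0.136
```

{"fn": "send_rows", "kwargs": {
  "plan": [
    {"linear": [1,0,0.465],"roll": 0},
    {"linear": [1,0,0.465],"roll": 0},
    {"linear": [1,0,0.465],"roll": 0},
    {"linear": [1,0,0.465],"roll": 0},
    {"linear": [1,0,0.465],"roll": 0}
  ]
}}

```text
t: 9.12
tcp_pos: [0.519, -0.1083, 0.1523]
tool_rot: [-0.388, 0.593, -0.591, 0.386]
force: [-0.5, 0.0, -3.2]
finger_gap: 0.136
```

{"fn": "send_rows", "kwargs": {
  "plan": [
    {"linear": [1,0,0.465],"roll": 0},
    {"linear": [1,0,0.465],"roll": 0},
    {"linear": [1,0,0.465],"roll": 0},
    {"linear": [1,0,0.465],"roll": 0},
    {"linear": [0.5,0,0.25],"roll": 0}
  ]
}}

```text
t: 9.75
tcp_pos: [0.5231, -0.2577, 0.1524]
tool_rot: [-0.387, 0.593, -0.592, 0.386]
force: [-0.4, -0.1, -2.5]
finger_gap: 0.138
```

```bash
python3 - <<'E'
from h import *
delta([.5242,-.294,.15],156.4)
s=manip.sense();cv2.imwrite('pics/wb1.png',manip.snapshot('wrist'));cv2.imwrite('pics/sb1.png',manip.snapshot('side'))
E
```

```text
t 9.75 tcp [ 0.5231 -0.2577  0.1524] jaw deg -23.76 ydir [-0.002  0.001 -1.   ] gap 0.138 F [-0.4 -0.1 -2.5]
rolls deg [ 1.7984e+02 -1.6000e-01] units [29.97 -0.03] q6 -0.23
units before roll [1.093 0.079 0.521]
units after min roll [1.095 0.079 0.518] x6
```

View pics/wb1.png

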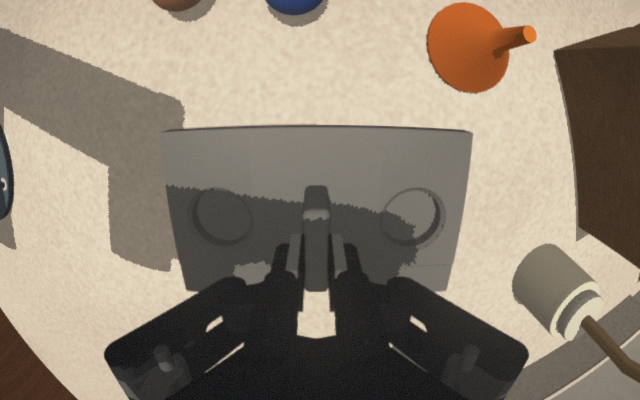

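View pics/sb1.png

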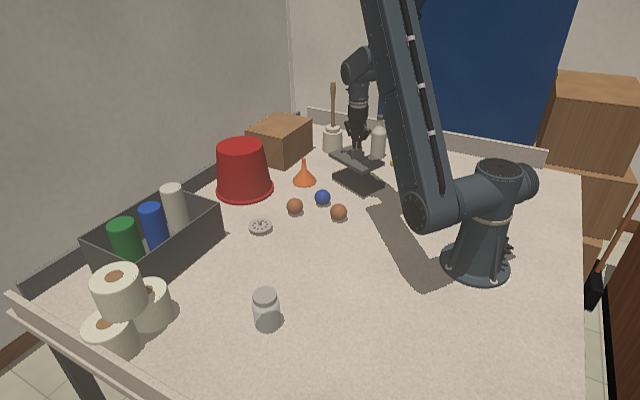

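```bash
python3 - <<'E'
from h import *
s=manip.sense()
z0=s['tcp_pos'][2]-.0335
L=np.array([[.1,-.06,.016],[-.1,-.06,.016],[-.1,.06,.016],[.1,.06,.016]])
t,e=fitpose('wrist',L,[(161.5,131),(472.5,132),(445,290),(187.5,290)],z0,s);print('tray',t[:2],np.degrees(t[2])%360,e,'tcp',s['tcp_pos'])
print('spray top neck',ray('top',[(531,216)],.2),'bottom',ray('top',[(508,221)],.05))
manip.sense()
E
```

```text
tray [ 0.5248622 -0.2586166] 156.1000159758384 2.681196251796422 tcp [ 0.52379762 -0.25751029  0.15282267]
spray top neck [[ 0.54178497 -0.56011886  0.2       ]] bottom [[ 0.53877906 -0.5619788   0.05      ]]
```

{"fn": "send_rows", "kwargs": {
  "plan": [
    {"linear": [0.6,0,0.3],"roll": 0},
    {"linear": [0.49,0,0.22],"roll": 0},
    {"linear": [0,0.8,0],"roll": 0},
    {"linear": [0,0.7,0],"roll": 0},
    {"linear": [0,0,0],"roll": 0}
  ]
}}

```text
t: 10.48
tcp_pos: [0.5246, -0.2914, 0.1072]
tool_rot: [-0.387, 0.593, -0.59, 0.386]
force: [-0.6, 0.7, -1.9]
finger_gap: 0.134
```

```bash
python3 - <<'E'
from h import *
delta([.5242,-.294,.06],156.4)
s=manip.sense();im=manip.snapshot('side')
cv2.imwrite('pics/sb2.png',cv2.resize(im[120:210,300:420],None,fx=6,fy=6,interpolation=cv2.INTER_CUBIC))
E
```

```text
t 10.47 tcp [ 0.5246 -0.2914  0.1072] jaw deg -23.65 ydir [-0.003  0.003 -1.   ] gap 0.134 F [-0.6  0.7 -1.9]
rolls deg [ 1.7995e+02 -5.0000e-02] units [ 2.999e+01 -1.000e-02] q6 -0.28
units before roll [0.088 1.574 0.029]
units after min roll [0.088 1.574 0.029] x6
```

View pics/sb2.png

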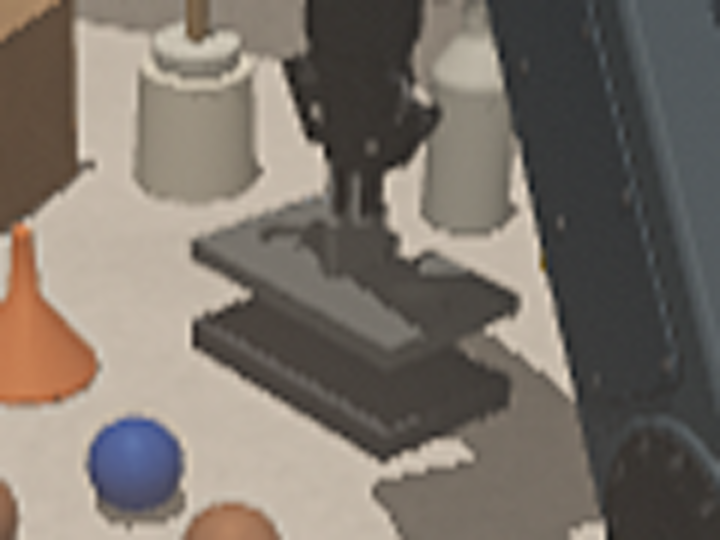

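{"fn": "send_rows", "kwargs": {
  "plan": [
    {"linear": [0.06,0.4,0],"roll": 0},
    {"linear": [0,0.4,0],"roll": 0},
    {"linear": [0,0.35,0],"roll": 0},
    {"linear": [0,0.25,0],"roll": 0},
    {"linear": [0,0.12,0],"roll": 0}
  ]
}}

```text
t: 11.15
tcp_pos: [0.5248, -0.2934, 0.0625]
tool_rot: [-0.387, 0.592, -0.592, 0.387]
force: [0.4, -0.6, -2.1]
finger_gap: 0.138
```

```bash
python3 - <<'E'
from h import *
delta([.5242,-.294,.06],156.4)
s=manip.sense();im=manip.snapshot('side')
cv2.imwrite('pics/sb3.png',cv2.resize(im[120:210,300:420],None,fx=6,fy=6,interpolation=cv2.INTER_CUBIC))
E
```

```text
t 11.15 tcp [ 0.5248 -0.2934  0.0625] jaw deg -23.66 ydir [-0.001  0.001 -1.   ] gap 0.138 F [ 0.4 -0.6 -2.1]
rolls deg [ 1.7994e+02 -6.0000e-02] units [ 2.999e+01 -1.000e-02] q6 -0.28
units before roll [ 0.025  0.083 -0.01 ]
units after min roll [ 0.025  0.083 -0.01 ] x6
```

View pics/sb3.png

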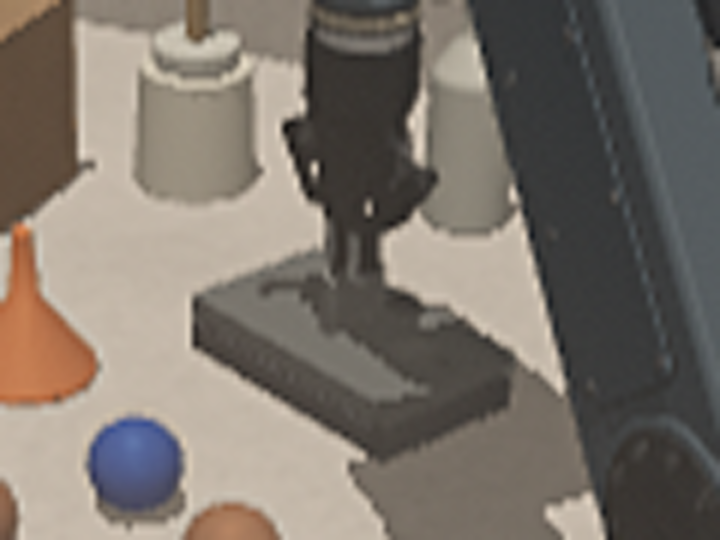

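{"fn": "send_rows", "kwargs": {
  "plan": [
    {"linear": [0,0.07,0],"roll": 0},
    {"linear": [0,0,0],"roll": 0},
    {"linear": [0,0,0],"roll": 0},
    {"linear": [0,0,0],"roll": 0},
    {"linear": [0,0,0],"roll": 0}
  ]
}}

```text
t: 11.82
tcp_pos: [0.5251, -0.2937, 0.0612]
tool_rot: [0.387, -0.592, 0.592, -0.387]
force: [0.0, 1.0, -0.7]
finger_gap: 0.141
```

{"fn": "send_rows", "kwargs": {
  "plan": [
    {"linear": [0,0,0],"roll": 0},
    {"linear": [0,0,0],"roll": 0},
    {"linear": [0,0,0],"roll": 0},
    {"linear": [0,-0.3,0],"roll": 0},
    {"linear": [0,-0.7,0],"roll": 0}
  ],
  "claw": 55
}}

```text
t: 12.45
tcp_pos: [0.5244, -0.2932, 0.091]
tool_rot: [-0.387, 0.593, -0.591, 0.387]
force: [1.0, -0.4, 0.2]
finger_gap: 0.642
```

{"fn": "send_rows", "kwargs": {
  "plan": [
    {"linear": [0,-1,0],"roll": 0},
    {"linear": [0,-1,0],"roll": 0},
    {"linear": [-0.5,-1,0],"roll": 0},
    {"linear": [-1,-1,0],"roll": 0},
    {"linear": [-0.5,-1,0],"roll": 0}
  ],
  "claw": 85
}}

```text
t: 13.08
tcp_pos: [0.5493, -0.2374, 0.2429]
tool_rot: [0.387, -0.592, 0.592, -0.387]
force: [0.3, -0.8, 0.0]
finger_gap: 0.996
```

{"fn": "send_rows", "kwargs": {
  "plan": [
    {"linear": [0,-0.6,0],"roll": 0},
    {"linear": [0,0,0],"roll": 0},
    {"linear": [0,0,0],"roll": 0},
    {"linear": [0,0,0],"roll": 0},
    {"linear": [0,0,0],"roll": 0}
  ]
}}

```text
t: 13.7
tcp_pos: [0.5486, -0.2387, 0.2582]
tool_rot: [-0.387, 0.593, -0.591, 0.386]
force: [0.2, 0.0, -0.5]
finger_gap: 0.995
```

```bash
python3 - <<'E'
from h import *
s=manip.sense();im=manip.snapshot('wrist');cv2.imwrite('pics/wst.png',im)
print(s['tcp_pos'],s['qd'].round(3),s['force'])
np.save('wst_s.npy',np.r_[s['tcp_pos'],s['tool_rot']])
b=manip.look_for('wrist','tray');print(b[:2]); l,t,r,bb=b[0]['extent']
x0,y0=int(l)-15,int(t)-15
c=im[y0:y0+130,x0:x0+175].astype(float)*1.6;print(x0,y0)
cv2.imwrite('pics/wstc.png',cv2.resize(np.clip(c,0,255).astype('uint8'),None,fx=4.5,fy=4.5,interpolation=cv2.INTER_CUBIC))
im=manip.snapshot('side')
cv2.imwrite('pics/sb4.png',cv2.resize(im[120:210,300:420],None,fx=6,fy=6,interpolation=cv2.INTER_CUBIC))
E
```

```text
[ 0.54859744 -0.23869514  0.25815021] [ 0.001 -0.004 -0.004 -0.001  0.001 -0.   ] [ 0.24942893  0.03588733 -0.51759395]
[{'extent': [236.5, 157.4, 395.3, 242.0], 'p': 0.72}]
221 142
```

View pics/wstc.png

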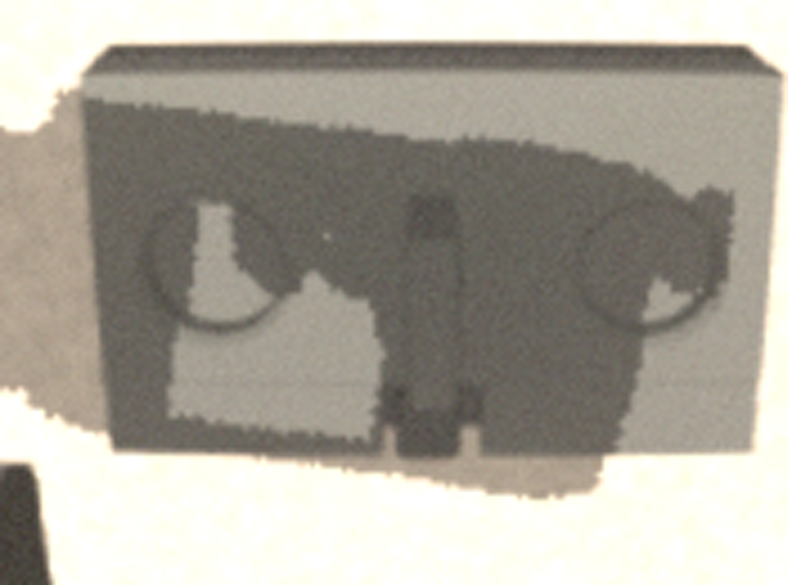

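View pics/sb4.png

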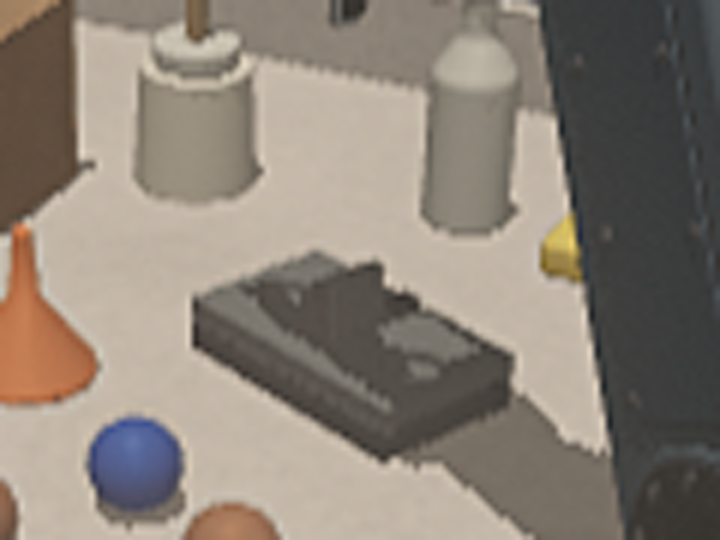

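```bash
python3 - <<'E'
from h import *
v=np.load('wst_s.npy');s=dict(tcp_pos=v[:3],tool_rot=v[3:])
o=np.array([221,142.]);f=4.5
def c(l): return (np.array(l)+.5)/f-.5+o
L=np.array([[.1,-.06,.016],[-.1,-.06,.016],[-.1,.06,.016],[.1,.06,.016]])
t,e=fitpose('wrist',L,c([(84,76),(782,76),(754,452),(112,452)]),.025,s);print('tray',t[:2],np.degrees(t[2])%360,e)
for x in (.064,-.064): print('dimple',t[0]+x*np.cos(t[2]),t[1]+x*np.sin(t[2]))
print(ray('wrist',c([(220,262),(648,262)]),.041,s))
jaw=np.degrees(t[2])+90
# wrist view on ball 2 : jaw along tray y direction
delta([.5,0.02,.2],jaw)
delta([.5,0.02,.2],-23.6)
E
```

```text
tray [ 0.52564254 -0.29555067] 156.37822208508317 0.9245149610038652
dimple 0.46700506577688167 -0.2699060414854489
dimple 0.5842800087755599 -0.32119529713082534
[[ 0.4703871  -0.26720984  0.041     ]
 [ 0.58444098 -0.31711428  0.041     ]]
t 13.85 tcp [ 0.5489 -0.2387  0.2586] jaw deg -23.67 ydir [-0.001  0.    -1.   ] gap 0.996 F [0.2 0.1 0.4]
rolls deg [ 89.95 -90.05] units [ 14.99 -15.01] q6 -0.18
units before roll [-7.244  1.959 -4.955]
units after min roll [ 4.949  1.959 -7.249] x6
t 13.85 tcp [ 0.5489 -0.2387  0.2586] jaw deg -23.67 ydir [-0.001  0.    -1.   ] gap 0.996 F [0.2 0.1 0.4]
rolls deg [-7.0000e-02  1.7993e+02] units [-1.000e-02  2.999e+01] q6 -0.18
units before roll [-7.244  1.959 -4.955]
units after min roll [-7.25   1.959 -4.946] x6
```

{"fn": "send_rows", "kwargs": {
  "plan": [
    {"linear": [0,0,0],"roll": -1},
    {"linear": [0,0,0],"roll": -1},
    {"linear": [0,0,0],"roll": -1},
    {"linear": [0,0,0],"roll": -1},
    {"linear": [0,0,0],"roll": -1}
  ]
}}

```text
t: 14.48
tcp_pos: [0.549, -0.2387, 0.259]
tool_rot: [0.528, -0.471, 0.471, -0.528]
force: [-0.1, 0.5, -0.1]
finger_gap: 0.995
```

{"fn": "send_rows", "kwargs": {
  "plan": [
    {"linear": [0,0,0],"roll": -1},
    {"linear": [0,0,0],"roll": -1},
    {"linear": [0,0,0],"roll": -1},
    {"linear": [0,0,0],"roll": -1},
    {"linear": [0,0,0],"roll": -1}
  ]
}}

```text
t: 15.1
tcp_pos: [0.549, -0.2387, 0.259]
tool_rot: [-0.632, 0.318, -0.318, 0.632]
force: [-0.0, 0.5, -0.2]
finger_gap: 0.995
```

{"fn": "send_rows", "kwargs": {
  "plan": [
    {"linear": [0,0,0],"roll": -1},
    {"linear": [0,0,0],"roll": -1},
    {"linear": [0,0,0],"roll": -1},
    {"linear": [0,0,0],"roll": -1},
    {"linear": [0,0,0],"roll": -1}
  ]
}}

```text
t: 15.72
tcp_pos: [0.549, -0.2387, 0.259]
tool_rot: [-0.692, 0.144, -0.144, 0.692]
force: [0.2, -0.5, -0.5]
finger_gap: 0.993
```

```bash
python3 - <<'E'
from h import *
delta([.44,0.0,.25],66.35)
print(manip.sense()['q'])
E
```

```text
t 15.72 tcp [ 0.549  -0.2387  0.259 ] jaw deg 66.53 ydir [-0.  0. -1.] gap 0.993 F [ 0.2 -0.5 -0.5]
rolls deg [   0.18 -179.82] units [  0.03 -29.97] q6 -1.76
units before roll [-6.502  0.301  5.851]
units after min roll [-6.521  0.301  5.831] x6
[-5.96612342e-01  4.42849294e-01  1.44583195e+00  1.30371596e-05
  1.25316999e+00 -1.75782176e+00]
```

{"fn": "send_rows", "kwargs": {
  "plan": [
    {"linear": [-0.9,0,0.8],"roll": 0},
    {"linear": [-1,0,0.9],"roll": 0},
    {"linear": [-1,0,0.9],"roll": 0},
    {"linear": [-1,0,0.9],"roll": 0},
    {"linear": [-1,0,0.9],"roll": 0}
  ]
}}

```text
t: 16.35
tcp_pos: [0.4668, -0.0577, 0.2592]
tool_rot: [-0.692, 0.145, -0.145, 0.692]
force: [0.3, -0.6, 0.9]
finger_gap: 0.999
```

{"fn": "send_rows", "kwargs": {
  "plan": [
    {"linear": [-0.9,0,0.8],"roll": 0},
    {"linear": [-0.7,0,0.6],"roll": 0},
    {"linear": [0,0,0],"roll": 0},
    {"linear": [0,0,0],"roll": 0},
    {"linear": [0,0,0],"roll": 0}
  ]
}}

```text
t: 16.98
tcp_pos: [0.4411, -0.002, 0.2592]
tool_rot: [0.692, -0.145, 0.146, -0.692]
force: [0.7, -1.2, -0.3]
finger_gap: 0.993
```

```bash
cat > balls.py <<'E'
from h import *
import sys
s=manip.sense();im=manip.snapshot('wrist');cv2.imwrite(f'pics/{sys.argv[1]}.png',im)
print(s['tcp_pos'],s['qd'].round(3))
for d in manip.look_for('wrist','ball_1'):
    l,t,r,b=d['extent'];u=((l+r)/2,(t+b)/2)
    print(np.round(d['extent'],1),round(d['p'],2),ray('wrist',[u],.031,s).round(4),im[int(u[1]),int(u[0])])
E
python3 balls.py wb2
```

```text
[ 0.44111703 -0.00200395  0.25916452] [-0.001  0.001  0.002  0.002  0.002  0.001]
[363.5 249.8 400.8 292.8] 0.72 [[0.6439 0.018  0.031 ]] [ 60  89 136]
[292.9 161.3 334.  212.7] 0.66 [[ 0.4804 -0.023   0.031 ]] [ 64  96 145]
[282.3 239.7 325.1 284.7] 0.6 [[ 0.5799 -0.0826  0.031 ]] [129  76  59]
```

View pics/wb2.png

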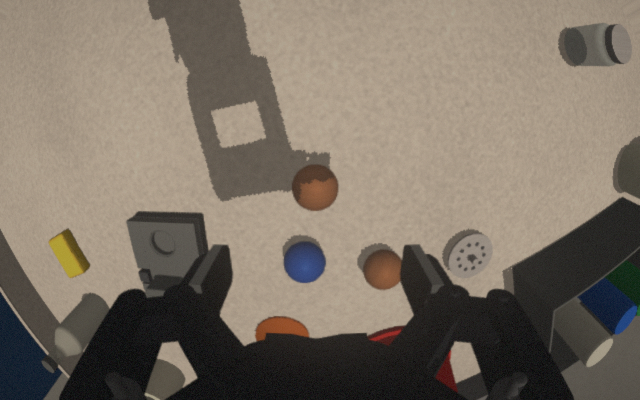

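```bash
python3 - <<'E'
from h import *
print(manip.finger_overhang)
k=manip.get_calibration('wrist');f=fpx(k);T=np.array(k['tool_from_camera'])
def pr(P):
    p=(np.array(P)-T[:3,3])@T[:3,:3];r=np.hypot(p[0],p[1]);th=np.arctan2(r,p[2]);return np.round([k['cx']+f*th*p[0]/r,k['cy']+f*th*p[1]/r],1)
for y in (-.02,-.013,-.005,.0,.008,.02): print(y,[pr([x,y,.0427]) for x in (-.011,.011)])
im=cv2.imread('pics/wb2.png')[220:320,170:330];cv2.imwrite('pics/tip.png',cv2.resize(np.clip(im*2.0,0,255).astype('uint8'),None,fx=5,fy=5))
E
```

```text
0.008
-0.02 [array([399.1, 228.8]), array([394.6, 265.1])]
-0.013 [array([395.9, 223.3]), array([391.9, 258.7])]
-0.005 [array([392.6, 217.5]), array([388.9, 251.8])]
0.0 [array([390.6, 214.2]), array([387.2, 247.8])]
0.008 [array([387.6, 209.1]), array([384.6, 241.7])]
0.02 [array([383.6, 202.2]), array([381. , 233.4])]
```

View pics/tip.png

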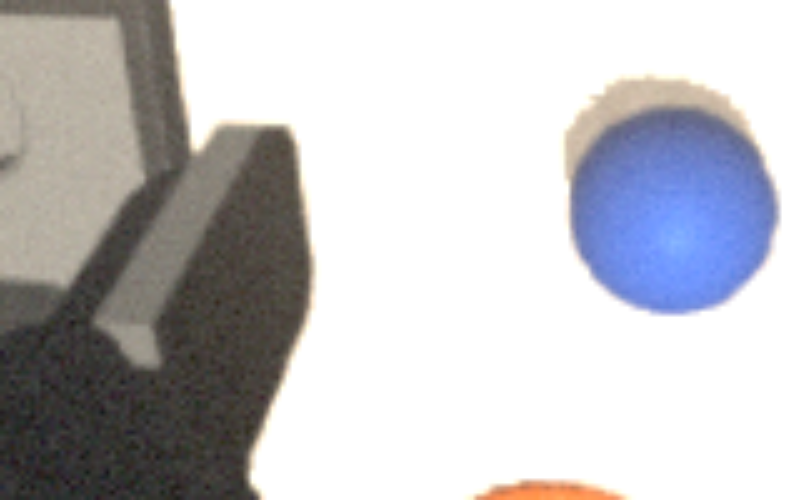

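```bash
python3 - <<'E'
import cv2,numpy as np
im=cv2.imread('pics/wg.png')[170:340,230:400];cv2.imwrite('pics/tip2.png',cv2.resize(np.clip(im*2.0,0,255).astype('uint8'),None,fx=3.5,fy=3.5))
from h import *
delta([.4805,-.0222,.1],66.35)
E
```

```text
t 17.07 tcp [ 0.4408 -0.0019  0.259 ] jaw deg 66.27 ydir [ 0. -0. -1.] gap 0.999 F [-0.1  0.4 -0.9]
rolls deg [-8.0000e-02  1.7992e+02] units [-1.000e-02  2.999e+01] q6 -1.42
units before roll [ 1.482  5.302 -0.088]
units after min roll [ 1.482  5.302 -0.09 ] x6
```

View pics/tip2.png

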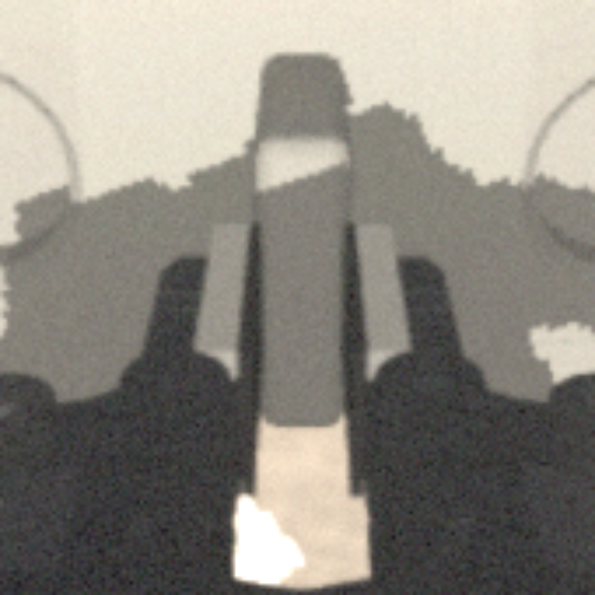

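```bash
python3 - <<'E'
from h import *
k=manip.get_calibration('wrist');f=fpx(k);T=np.array(k['tool_from_camera'])
def pr(P):
    p=(np.array(P)-T[:3,3])@T[:3,:3];r=np.hypot(p[0],p[1]);th=np.arctan2(r,p[2]);u=np.array([k['cx']+f*th*p[0]/r,k['cy']+f*th*p[1]/r]);return u.round(1),((u-[230,170])*3.5).round()
for P in [(-.025,-.0232,.007),(-.025,.0188,.007),(.025,-.0232,.007),(.025,.0188,.007)]: print(P,pr(P))
for y in (-.03,-.02,-.01,0,.008): print('tip',y,pr((-.011,y,.007)))
E
```

```text
(-0.025, -0.0232, 0.007) (array([331.2, 206.2]), array([354., 127.]))
(-0.025, 0.0188, 0.007) (array([327.9, 181.4]), array([343.,  40.]))
(0.025, -0.0232, 0.007) (array([329.2, 291. ]), array([347., 424.]))
(0.025, 0.0188, 0.007) (array([326.8, 253.6]), array([339., 292.]))
tip -0.03 (array([331.3, 238.7]), array([354., 241.]))
tip -0.02 (array([330.3, 229.8]), array([351., 209.]))
tip -0.01 (array([329.5, 221.8]), array([348., 181.]))
tip 0 (array([328.8, 214.6]), array([346., 156.]))
tip 0.008 (array([328.3, 209.4]), array([344., 138.]))
```

```bash
python3 - <<'E'
from h import *
for z in (.0545,.07,.0875,.1,.12): print(z,((proj('side',[[.5248,-.2934,z]])-[300,120])*6).round())
im=cv2.imread('pics/sb3.png')[180:330,270:450];cv2.imwrite('pics/sb3c.png',cv2.resize(np.clip(im*1.8,0,255).astype('uint8'),None,fx=4,fy=4))
E
```

```text
0.0545 [[345. 306.]]
0.07 [[346. 286.]]
0.0875 [[347. 263.]]
0.1 [[348. 247.]]
0.12 [[350. 221.]]
```

View pics/sb3c.png

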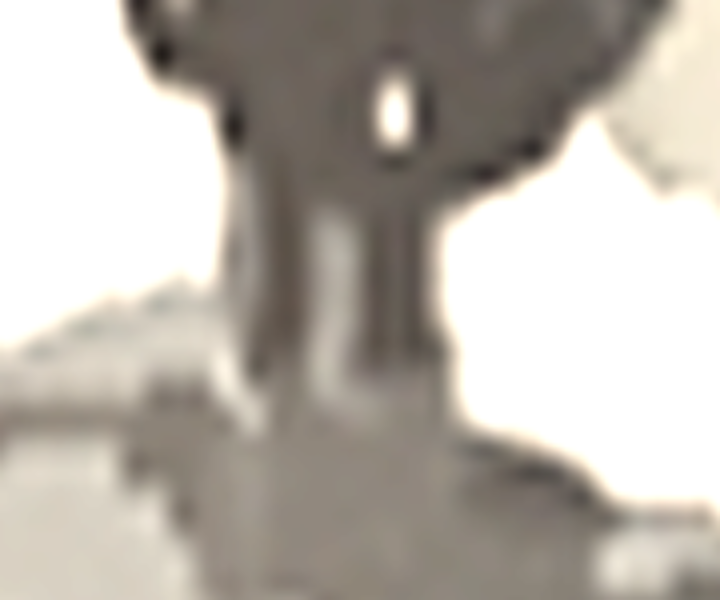

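{"fn": "send_rows", "kwargs": {
  "plan": [
    {"linear": [0.5,1,0],"roll": 0},
    {"linear": [0.5,1,0],"roll": 0},
    {"linear": [0.5,1,-0.1],"roll": 0},
    {"linear": [0,1,0],"roll": 0},
    {"linear": [0,1,0],"roll": 0}
  ]
}}

```text
t: 17.7
tcp_pos: [0.481, -0.0227, 0.108]
tool_rot: [0.692, -0.145, 0.146, -0.692]
force: [-1.1, -0.1, -0.6]
finger_gap: 0.996
```

```bash
python3 balls.py wb3; python3 - <<'E'
from h import *
delta([.4805,-.0222,.03],66.35)
E
```

```text
[ 0.48097055 -0.02269857  0.10796436] [-0.001  0.428  0.198  0.001 -0.632 -0.002]
[280.8 152.1 355.6 229.8] 0.85 [[ 0.4818 -0.0213  0.031 ]] [ 59  83 123]
t 17.8 tcp [ 0.4784 -0.0219  0.1065] jaw deg 66.28 ydir [-0.007  0.002 -1.   ] gap 0.998 F [0.5 1.4 0.4]
rolls deg [-7.0000e-02  1.7993e+02] units [-1.000e-02  2.999e+01] q6 -1.44
units before roll [0.086 2.549 0.023]
units after min roll [0.086 2.549 0.023] x6
```

View pics/wb3.png

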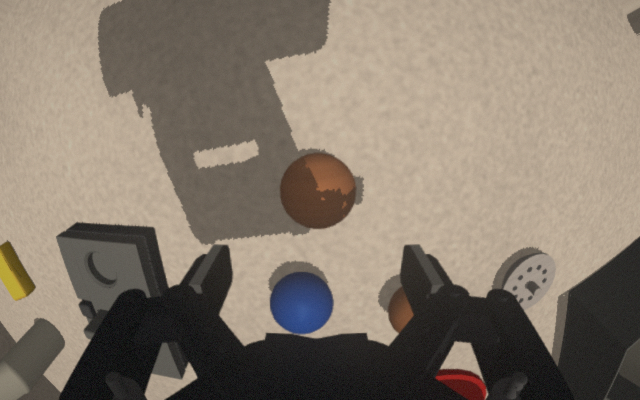

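{"fn": "send_rows", "kwargs": {
  "plan": [
    {"linear": [0.03,0.9,0.03],"roll": 0},
    {"linear": [0,0.7,0],"roll": 0},
    {"linear": [0,0.5,0],"roll": 0},
    {"linear": [0,0.3,0],"roll": 0},
    {"linear": [0,0,0],"roll": 0}
  ]
}}

```text
t: 18.42
tcp_pos: [0.4815, -0.0215, 0.037]
tool_rot: [-0.692, 0.145, -0.145, 0.692]
force: [-1.0, 0.0, -0.3]
finger_gap: 0.996
```

```bash
python3 balls.py wb4; python3 - <<'E'
from h import *
delta([.4812,-.0216,.03],66.35)
im=manip.snapshot('side');cv2.imwrite('pics/s4.png',cv2.resize(im[130:240,260:400],None,fx=5,fy=5,interpolation=cv2.INTER_CUBIC))
E
```

```text
[ 0.48153643 -0.02149193  0.03702473] [ 0.002 -0.016 -0.002  0.001  0.007 -0.001]
[263.1 175.7 369.  279.1] 0.94 [[ 0.4812 -0.0216  0.031 ]] [46 66 99]
[269.1 317.9 323.8 339.8] 0.61 [[ 0.5509 -0.0675  0.031 ]] [69 50 44]
[433.4 340.3 472.1 391.2] 0.59 [[0.6598 0.0335 0.031 ]] [ 62  92 144]
t 18.52 tcp [ 0.4819 -0.0215  0.0376] jaw deg 66.34 ydir [ 0.001 -0.    -1.   ] gap 0.99 F [-0.6 -0.2 -0.6]
rolls deg [-1.0000e-02  1.7999e+02] units [-0. 30.] q6 -1.43
units before roll [-0.021  0.252 -0.012]
units after min roll [-0.021  0.252 -0.012] x6
```

View pics/wb4.png

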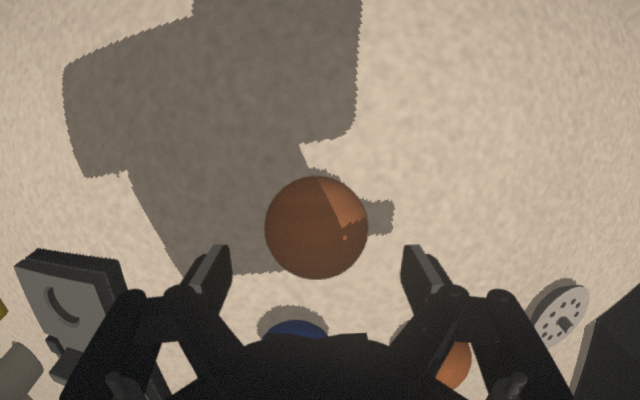

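View pics/s4.png

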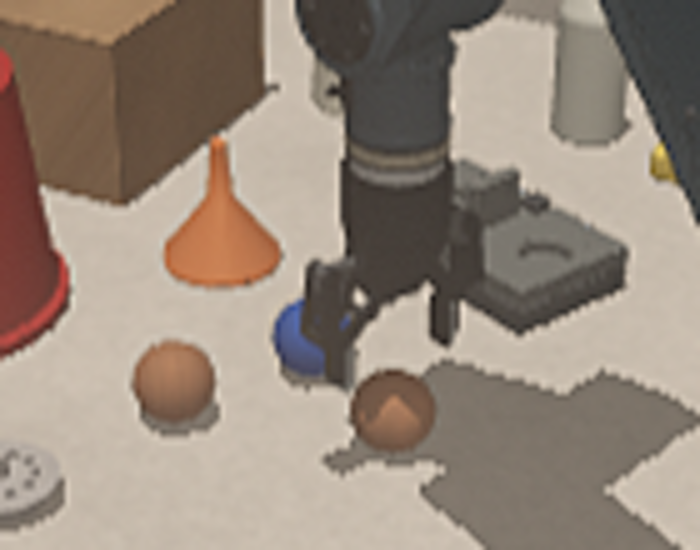

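{"fn": "send_rows", "kwargs": {
  "plan": [
    {"linear": [-0.02,0.3,-0.01],"roll": 0},
    {"linear": [0,0.3,0],"roll": 0},
    {"linear": [0,0.2,0],"roll": 0},
    {"linear": [0,0,0],"roll": 0},
    {"linear": [0,0,0],"roll": 0}
  ]
}}

```text
t: 19.2
tcp_pos: [0.4808, -0.0214, 0.013]
tool_rot: [-0.692, 0.145, -0.145, 0.692]
force: [0.5, -0.1, -0.8]
finger_gap: 0.993
```

```bash
python3 balls.py wb5; python3 - <<'E'
from h import *
delta([.4812,-.0216,.0],66.35)
im=manip.snapshot('side');cv2.imwrite('pics/s5.png',cv2.resize(im[130:240,260:400],None,fx=5,fy=5,interpolation=cv2.INTER_CUBIC))
E
```

```text
[ 0.48081939 -0.02142892  0.01303289] [-0.    -0.006 -0.002 -0.001  0.002  0.   ]
[437.4 348.1 481.  400. ] 0.82 [[0.6393 0.0338 0.031 ]] [ 48  77 119]
[259.2 187.1 372.2 307.1] 0.78 [[ 0.4807 -0.0218  0.031 ]] [45 65 99]
[  0.4 349.5  35.3 395.5] 0.65 [[ 0.5318 -0.5048  0.031 ]] [75 85 89]
t 19.3 tcp [ 0.481  -0.0215  0.0132] jaw deg 66.34 ydir [ 0. -0. -1.] gap 1.0 F [ 0.3 -0.2  0.7]
rolls deg [-1.0000e-02  1.7999e+02] units [-0. 30.] q6 -1.44
units before roll [ 0.009  0.441 -0.001]
units after min roll [ 0.009  0.441 -0.001] x6
```

View pics/wb5.png

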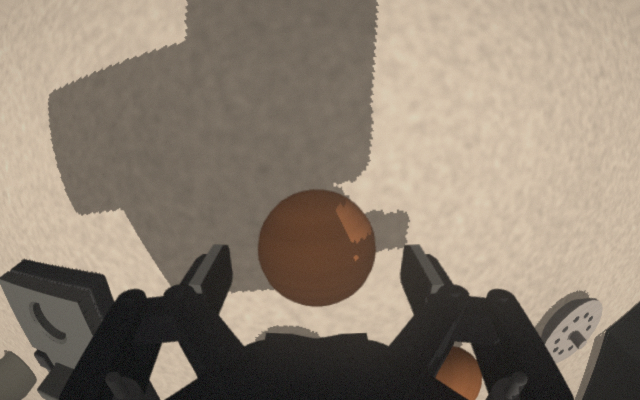

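View pics/s5.png

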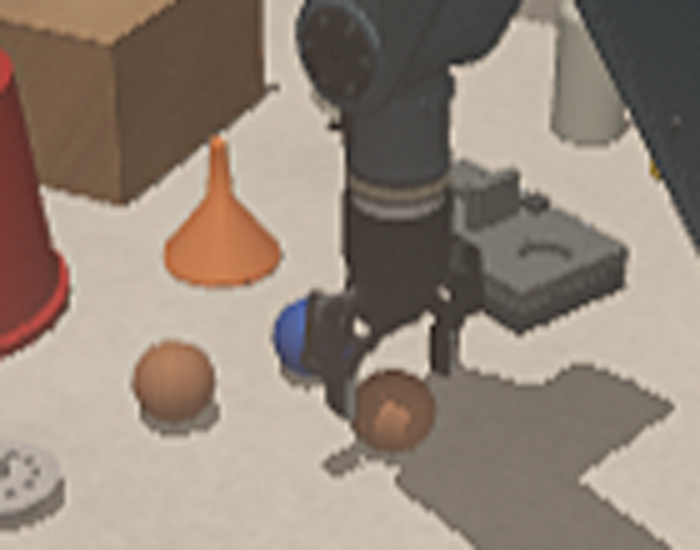

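{"fn": "send_rows", "kwargs": {
  "plan": [
    {"linear": [0,0.3,0],"roll": 0},
    {"linear": [0,0.25,0],"roll": 0},
    {"linear": [0,0.15,0],"roll": 0},
    {"linear": [0,0,0],"roll": 0},
    {"linear": [0,0,0],"roll": 0}
  ]
}}

```text
t: 19.98
tcp_pos: [0.4808, -0.0214, -0.0079]
tool_rot: [-0.692, 0.145, -0.145, 0.692]
force: [0.1, -0.5, -0.2]
finger_gap: 0.999
```

```bash
python3 - <<'E'
from h import *
delta([.4812,-.0216,-.008],66.35)
im=manip.snapshot('side');cv2.imwrite('pics/s6.png',cv2.resize(im[160:240,300:380],None,fx=7,fy=7,interpolation=cv2.INTER_CUBIC))
E
```

```text
t 19.98 tcp [ 0.4808 -0.0214 -0.0079] jaw deg 66.34 ydir [-0.  0. -1.] gap 0.999 F [ 0.1 -0.5 -0.2]
rolls deg [-1.0000e-02  1.7999e+02] units [-0. 30.] q6 -1.44
units before roll [ 0.013  0.002 -0.   ]
units after min roll [ 0.013  0.002 -0.   ] x6
```

View pics/s6.png

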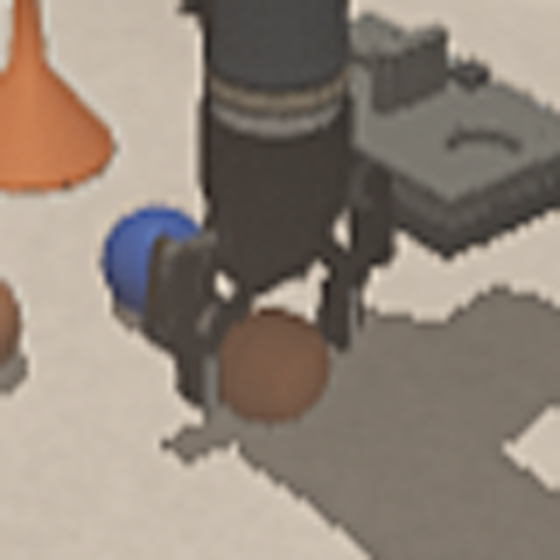

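{"fn": "send_rows", "kwargs": {
  "plan": [
    {"linear": [0,0,0],"roll": 0},
    {"linear": [0,0,0],"roll": 0},
    {"linear": [0,0,0],"roll": 0},
    {"linear": [0,0,0],"roll": 0},
    {"linear": [0,0,0],"roll": 0}
  ],
  "claw": 40,
  "force": 30
}}

```text
t: 20.65
tcp_pos: [0.481, -0.0218, -0.0074]
tool_rot: [0.692, -0.145, 0.145, -0.692]
force: [-1.6, -1.3, 6.1]
finger_gap: 0.707
```

{"fn": "send_rows", "kwargs": {
  "plan": [
    {"linear": [0,-0.3,0],"roll": 0},
    {"linear": [0,-0.7,0],"roll": 0},
    {"linear": [0,-1,0],"roll": 0},
    {"linear": [0,-1,0],"roll": 0},
    {"linear": [0,-1,0],"roll": 0}
  ]
}}

```text
t: 21.28
tcp_pos: [0.4805, -0.0211, 0.1133]
tool_rot: [-0.692, 0.145, -0.145, 0.692]
force: [0.4, 0.0, -1.2]
finger_gap: 0.707
```

```bash
python3 balls.py wb7; python3 - <<'E'
from h import *
delta([.4664,-.2688,.11],66.35)
im=manip.snapshot('side');cv2.imwrite('pics/s7.png',cv2.resize(im[130:240,260:400],None,fx=5,fy=5,interpolation=cv2.INTER_CUBIC))
E
```

```text
[ 0.48050002 -0.02107665  0.11325153] [-0.    -0.45  -0.173 -0.     0.618 -0.   ]
[250.7 200.7 380.2 334. ] 0.82 [[ 0.5498 -0.0521  0.031 ]] [45 62 94]
t 21.38 tcp [ 0.4828 -0.0217  0.115 ] jaw deg 66.35 ydir [ 0.006 -0.001 -1.   ] gap 0.71 F [ 1.   0.1 -0.8]
rolls deg [ -0. 180.] units [-0. 30.] q6 -1.44
units before roll [ 2.802  0.174 -7.766]
units after min roll [ 2.802  0.174 -7.766] x6
```

View pics/wb7.png

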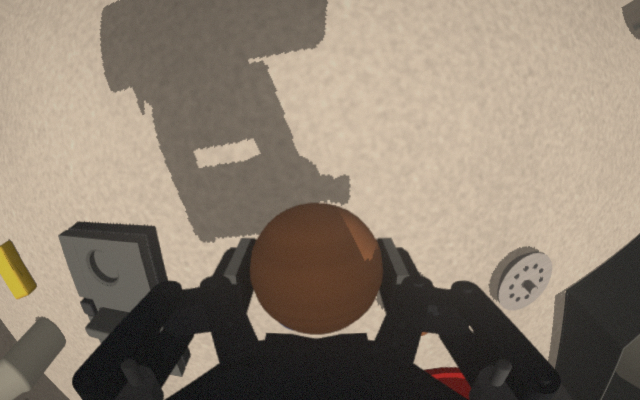

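View pics/s7.png

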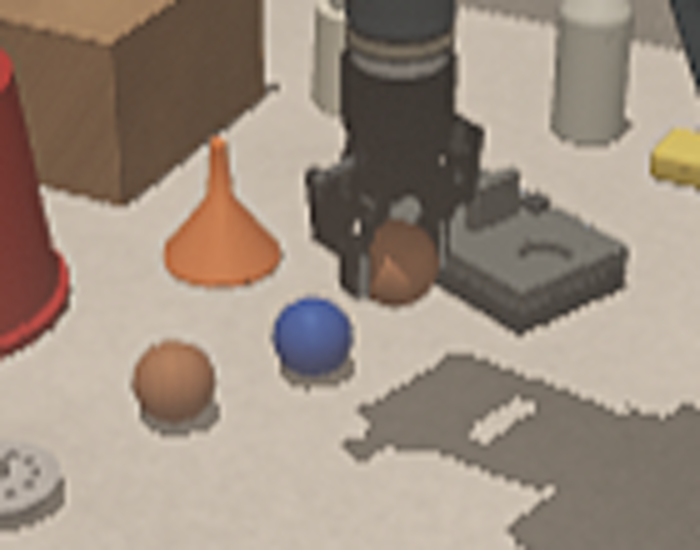

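```bash
cat > off.py <<'E'
from h import *
k=manip.get_calibration('wrist');f=fpx(k);T=np.array(k['tool_from_camera'])
def tool_at(uv,y):
    d=(np.array(uv,float)-[k['cx'],k['cy']])/f;r=np.hypot(*d);d=np.r_[d/r*np.sin(r),np.cos(r)];w=T[:3,:3]@d
    return T[:3,3]+w*(y-T[1,3])/w[1]
E
python3 - <<'E'
from off import *
for y in (-.042,-.039,-.035): print(tool_at((315.4,267.4),y))
delta([.4664,-.2688,.115],66.35)
E
```

```text
[-0.00246313 -0.042      -0.00052104]
[-0.00056775 -0.039      -0.00052401]
[ 0.00195942 -0.035      -0.00052796]
t 21.43 tcp [ 0.4818 -0.0215  0.1136] jaw deg 66.34 ydir [ 0.004 -0.001 -1.   ] gap 0.707 F [-0.3  0.5 -1.1]
rolls deg [-1.0000e-02  1.7999e+02] units [-0. 30.] q6 -1.44
units before roll [ 2.837 -0.043 -7.758]
units after min roll [ 2.837 -0.043 -7.758] x6
```

{"fn": "send_rows", "kwargs": {
  "plan": [
    {"linear": [0.2,0,-0.5],"roll": 0},
    {"linear": [0.35,0,-0.9],"roll": 0},
    {"linear": [0.35,0,-1],"roll": 0},
    {"linear": [0.35,0,-1],"roll": 0},
    {"linear": [0.35,0,-1],"roll": 0}
  ]
}}

```text
t: 22.05
tcp_pos: [0.4706, -0.1631, 0.1106]
tool_rot: [-0.692, 0.146, -0.144, 0.692]
force: [0.8, -0.1, -1.0]
finger_gap: 0.708
```

{"fn": "send_rows", "kwargs": {
  "plan": [
    {"linear": [0.35,0,-1],"roll": 0},
    {"linear": [0.35,0,-1],"roll": 0},
    {"linear": [0.35,0,-0.9],"roll": 0},
    {"linear": [0.1,0,-0.4],"roll": 0},
    {"linear": [0,0,0],"roll": 0}
  ]
}}

```text
t: 22.68
tcp_pos: [0.4627, -0.2665, 0.1111]
tool_rot: [-0.692, 0.146, -0.145, 0.692]
force: [0.3, 0.2, -1.0]
finger_gap: 0.707
```

```bash
python3 - <<'E'
from off import *
delta([.4664,-.2688,.115],66.35)
im=manip.snapshot('wrist');cv2.imwrite('pics/w8.png',im)
E
```

```text
t 22.68 tcp [ 0.4627 -0.2665  0.1111] jaw deg 66.23 ydir [-0.002  0.002 -1.   ] gap 0.707 F [ 0.3  0.2 -1. ]
rolls deg [-1.2000e-01  1.7988e+02] units [-2.000e-02  2.998e+01] q6 -1.89
units before roll [ 0.142 -0.129 -0.021]
units after min roll [ 0.142 -0.129 -0.021] x6
```

View pics/w8.png

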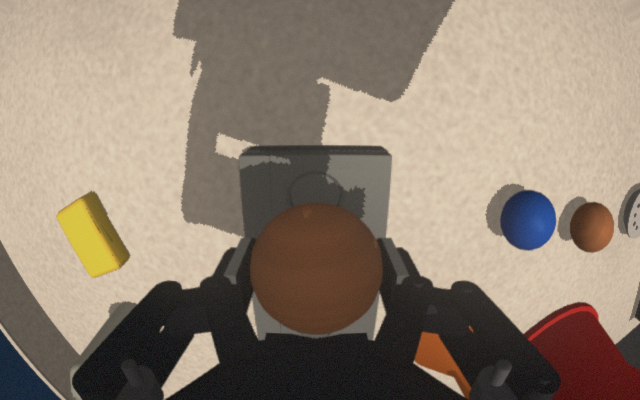

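{"fn": "send_rows", "kwargs": {
  "plan": [
    {"linear": [0.14,0.4,0],"roll": 0},
    {"linear": [0,0.7,0],"roll": 0},
    {"linear": [0,0.7,0],"roll": 0},
    {"linear": [0,0.5,0],"roll": 0},
    {"linear": [0,0.2,0],"roll": 0}
  ]
}}

```text
t: 23.35
tcp_pos: [0.4672, -0.2668, 0.0359]
tool_rot: [-0.692, 0.145, -0.144, 0.693]
force: [-0.0, 0.3, -0.9]
finger_gap: 0.712
```

```bash
python3 - <<'E'
from off import *
delta([.4664,-.2688,.022],66.35)
im=manip.snapshot('wrist');cv2.imwrite('pics/w9.png',im)
im=manip.snapshot('side');cv2.imwrite('pics/s9.png',cv2.resize(im[130:210,310:410],None,fx=7,fy=7,interpolation=cv2.INTER_CUBIC))
E
```

```text
t 23.35 tcp [ 0.4672 -0.2668  0.0359] jaw deg 66.39 ydir [-0.002  0.001 -1.   ] gap 0.712 F [-0.   0.3 -0.9]
rolls deg [ 4.0000e-02 -1.7996e+02] units [ 1.000e-02 -2.999e+01] q6 -1.89
units before roll [ 0.002  0.463 -0.072]
units after min roll [ 0.002  0.463 -0.072] x6
```

View pics/w9.png

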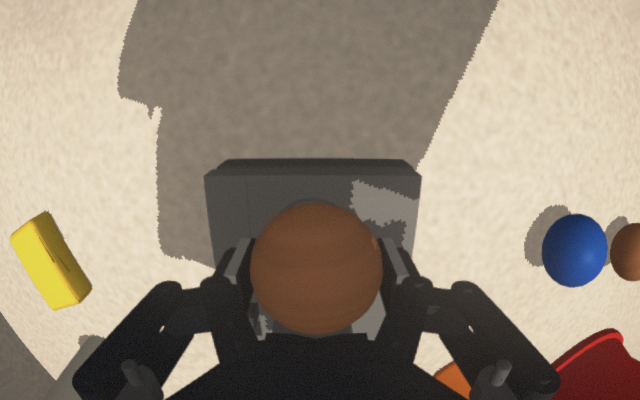

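View pics/s9.png

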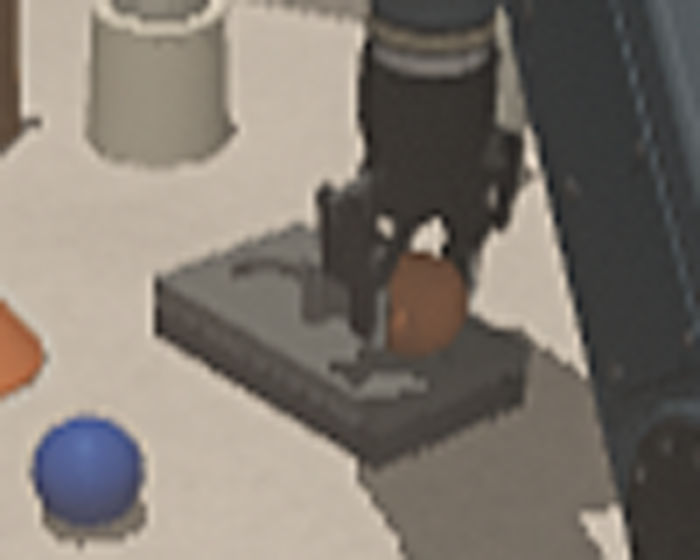

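{"fn": "send_rows", "kwargs": {
  "plan": [
    {"linear": [0,0.2,-0.05],"roll": 0},
    {"linear": [0,0.15,0],"roll": 0},
    {"linear": [0,0.08,0],"roll": 0},
    {"linear": [0,0,0],"roll": 0},
    {"linear": [0,0,0],"roll": 0}
  ]
}}

```text
t: 24.08
tcp_pos: [0.4667, -0.2694, 0.0256]
tool_rot: [0.692, -0.145, 0.145, -0.692]
force: [-3.2, 0.3, 9.4]
finger_gap: 0.706
```

```bash
python3 - <<'E'
from off import *
delta([.4664,-.2688,.022],66.35)
E
```

```text
t 24.07 tcp [ 0.4667 -0.2694  0.0256] jaw deg 66.34 ydir [ 0.    -0.001 -1.   ] gap 0.706 F [-3.2  0.3  9.4]
rolls deg [-1.0000e-02  1.7999e+02] units [-0. 30.] q6 -1.89
units before roll [-0.018  0.119  0.012]
units after min roll [-0.018  0.119  0.012] x6
```

{"fn": "send_rows", "kwargs": {
  "plan": [
    {"linear": [-0.06,0,0],"roll": 0},
    {"linear": [0,0,0],"roll": 0},
    {"linear": [0,0,0],"roll": 0},
    {"linear": [0,0,0],"roll": 0},
    {"linear": [0,0,0],"roll": 0}
  ]
}}

```text
t: 24.7
tcp_pos: [0.4666, -0.2694, 0.0256]
tool_rot: [0.693, -0.144, 0.146, -0.691]
force: [0.4, 1.5, 6.8]
finger_gap: 0.705
```

```bash
python3 - <<'E'
from off import *
delta([.4664,-.2688,.022],66.35)
E
```

```text
t 24.7 tcp [ 0.4666 -0.2694  0.0256] jaw deg 66.32 ydir [ 0.003 -0.002 -1.   ] gap 0.705 F [0.4 1.5 6.8]
rolls deg [-3.0000e-02  1.7997e+02] units [-1.000e-02  2.999e+01] q6 -1.89
units before roll [-0.014  0.119  0.015]
units after min roll [-0.014  0.119  0.015] x6
```

{"fn": "send_rows", "kwargs": {
  "plan": [
    {"linear": [0,0,0],"roll": 0},
    {"linear": [0,0,0],"roll": 0},
    {"linear": [0,0,0],"roll": 0},
    {"linear": [0,0,0],"roll": 0},
    {"linear": [0,0,0],"roll": 0}
  ],
  "claw": 82
}}

```text
t: 25.32
tcp_pos: [0.4652, -0.2684, 0.0241]
tool_rot: [-0.692, 0.145, -0.145, 0.692]
force: [0.2, 0.5, 0.4]
finger_gap: 0.964
```

{"fn": "send_rows", "kwargs": {
  "plan": [
    {"linear": [0,-0.4,0],"roll": 0},
    {"linear": [0,-0.8,0],"roll": 0},
    {"linear": [0,-1,0],"roll": 0},
    {"linear": [0,-1,0],"roll": 0},
    {"linear": [0,-1,0],"roll": 0}
  ]
}}

```text
t: 25.95
tcp_pos: [0.4652, -0.2684, 0.152]
tool_rot: [0.692, -0.145, 0.145, -0.692]
force: [0.2, -0.2, 0.5]
finger_gap: 0.96
```

```bash
python3 - <<'E'
from off import *
delta([.58,.042,.2],66.35)
im=manip.snapshot('wrist');cv2.imwrite('pics/w10.png',im)
im=manip.snapshot('side');cv2.imwrite('pics/s10.png',cv2.resize(im[130:210,310:410],None,fx=7,fy=7,interpolation=cv2.INTER_CUBIC))
E
```

```text
t 25.95 tcp [ 0.4652 -0.2684  0.152 ] jaw deg 66.34 ydir [ 0.001 -0.    -1.   ] gap 0.96 F [ 0.2 -0.2  0.5]
rolls deg [-1.0000e-02  1.7999e+02] units [-0. 30.] q6 -1.89
units before roll [-0.647 -1.602 11.012]
units after min roll [-0.645 -1.602 11.012] x6
```

View pics/w10.png

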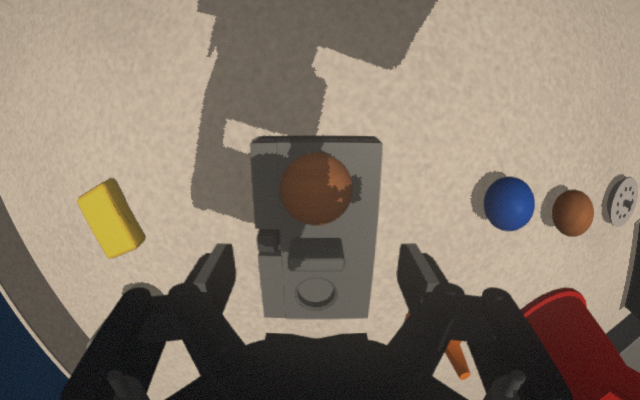

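View pics/s10.png

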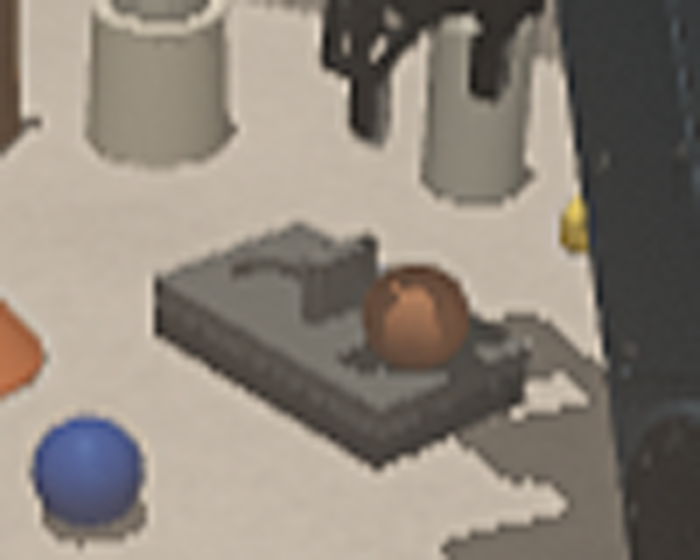

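{"fn": "send_rows", "kwargs": {
  "plan": [
    {"linear": [0,-0.5,0.5],"roll": 0},
    {"linear": [-0.1,-0.4,1],"roll": 0},
    {"linear": [-0.1,-0.4,1],"roll": 0},
    {"linear": [-0.1,-0.3,1],"roll": 0},
    {"linear": [-0.1,0,1],"roll": 0}
  ],
  "claw": 85
}}

```text
t: 26.68
tcp_pos: [0.5087, -0.138, 0.1986]
tool_rot: [-0.692, 0.145, -0.145, 0.692]
force: [0.3, 0.6, -0.8]
finger_gap: 1.0
```

{"fn": "send_rows", "kwargs": {
  "plan": [
    {"linear": [-0.1,0,1],"roll": 0},
    {"linear": [-0.1,0,1],"roll": 0},
    {"linear": [0,0,1],"roll": 0},
    {"linear": [0,0,1],"roll": 0},
    {"linear": [0,0,1],"roll": 0}
  ]
}}

```text
t: 27.3
tcp_pos: [0.5626, 0.002, 0.1977]
tool_rot: [-0.692, 0.146, -0.144, 0.692]
force: [0.4, -0.4, -0.6]
finger_gap: 0.998
```

{"fn": "send_rows", "kwargs": {
  "plan": [
    {"linear": [0,0,1],"roll": 0},
    {"linear": [0,0,0.5],"roll": 0},
    {"linear": [0,0,0],"roll": 0},
    {"linear": [0,0,0],"roll": 0},
    {"linear": [0,0,0],"roll": 0}
  ]
}}

```text
t: 27.92
tcp_pos: [0.5808, 0.0401, 0.1982]
tool_rot: [0.692, -0.146, 0.145, -0.692]
force: [0.7, -0.9, -0.1]
finger_gap: 0.993
```

```bash
python3 balls.py w11;python3 - <<'E'
from off import *
delta([.6405,.019,.1],66.35)
E
```

```text
[0.58084716 0.04008428 0.19819188] [-0.003  0.    -0.002  0.003 -0.    -0.001]
[ 42.7 165.9  82.  214.7] 0.88 [[ 0.4589 -0.3101  0.031 ]] [ 54  83 129]
[196.1 178.  246.5 235.8] 0.76 [[ 0.5813 -0.0817  0.031 ]] [83 56 49]
[296.1 196.1 348.  247. ] 0.67 [[0.6449 0.0195 0.031 ]] [ 68 100 153]
t 28.02 tcp [0.581  0.0402 0.1983] jaw deg 66.27 ydir [-0. -0. -1.] gap 0.996 F [ 0.8 -0.2  0.1]
rolls deg [-8.0000e-02  1.7992e+02] units [-1.000e-02  2.999e+01] q6 -1.28
units before roll [2.099 3.276 0.151]
units after min roll [2.099 3.276 0.148] x6
```

View pics/w11.png

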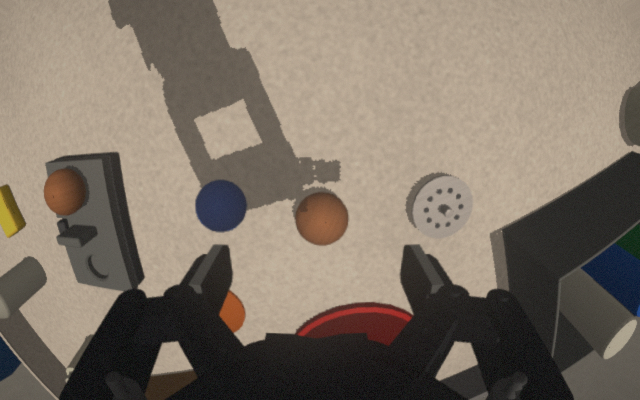

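```bash
python3 - <<'E'
from off import *
s=manip.sense()
print(ray('wrist',[(322,218.7)],.031,s),ray('wrist',[(355,305)],0.005,s),ray('wrist',[(320,322)],0.2,s),ray('top',[(323,133),(323,44)],0.0))
c=cv2.imread('pics/w11.png')[180:260,280:360];cv2.imwrite('pics/c11.png',cv2.resize(c,None,fx=6,fy=6,interpolation=cv2.INTER_CUBIC))
E
```

```text
[[0.64188241 0.0209511  0.031     ]] [[0.79880138 0.00650638 0.005     ]] [[0.64419469 0.01520973 0.2       ]] [[ 0.8009314  -0.02859161  0.        ]
 [ 1.08548777 -0.02296466  0.        ]]
```

View pics/c11.png

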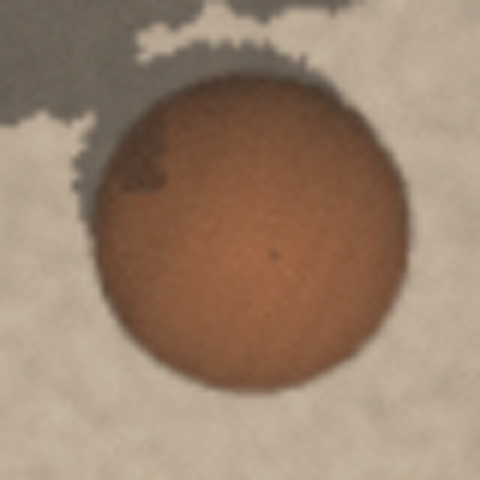

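```bash
python3 - <<'E'
from off import *
delta([.641,.0205,-.008],66.35)
E
```

```text
t 28.02 tcp [0.581  0.0402 0.1983] jaw deg 66.27 ydir [-0. -0. -1.] gap 0.996 F [ 0.8 -0.2  0.1]
rolls deg [-8.0000e-02  1.7992e+02] units [-1.000e-02  2.999e+01] q6 -1.28
units before roll [2.095 6.876 0.204]
units after min roll [2.095 6.876 0.201] x6
```

{"fn": "send_rows", "kwargs": {
  "plan": [
    {"linear": [0.7,0.7,0.1],"roll": 0},
    {"linear": [0.7,0.8,0.1],"roll": 0},
    {"linear": [0.7,0.8,0],"roll": 0},
    {"linear": [0,0.7,0],"roll": 0},
    {"linear": [0,0.5,0],"roll": 0}
  ]
}}

```text
t: 28.65
tcp_pos: [0.6409, 0.0206, 0.092]
tool_rot: [0.692, -0.146, 0.145, -0.692]
force: [0.3, 0.2, -0.8]
finger_gap: 0.993
```

{"fn": "send_rows", "kwargs": {
  "plan": [
    {"linear": [0,0.5,0],"roll": 0},
    {"linear": [0,0.5,0],"roll": 0},
    {"linear": [0,0.5,0],"roll": 0},
    {"linear": [0,0.3,0],"roll": 0},
    {"linear": [0,0,0],"roll": 0}
  ]
}}

```text
t: 29.28
tcp_pos: [0.6408, 0.0214, 0.0383]
tool_rot: [0.692, -0.145, 0.144, -0.692]
force: [-0.1, -0.5, 0.5]
finger_gap: 0.996
```

```bash
python3 balls.py w12;python3 - <<'E'
from off import *
delta([.641,.0205,-.008],66.35)
E
```

```text
[0.64077788 0.02138737 0.0383395 ] [ 0.    -0.02  -0.013  0.     0.006  0.002]
[264.1 178.8 366.7 280.8] 0.74 [[0.6423 0.0201 0.031 ]] [47 67 97]
[ 91.7 153.  180.7 249.3] 0.67 [[ 0.5792 -0.0807  0.031 ]] [84 53 41]
[  1.4 126.8  59.8 328.6] 0.53 [[ 0.5512 -0.2123  0.031 ]] [32 36 35]
t 29.38 tcp [0.6417 0.0212 0.0394] jaw deg 66.34 ydir [ 0.001 -0.    -1.   ] gap 0.998 F [-0.3  1.   0.3]
rolls deg [-1.0000e-02  1.7999e+02] units [-0. 30.] q6 -1.3
units before roll [-0.013  1.582 -0.031]
units after min roll [-0.013  1.582 -0.031] x6
```

View pics/w12.png

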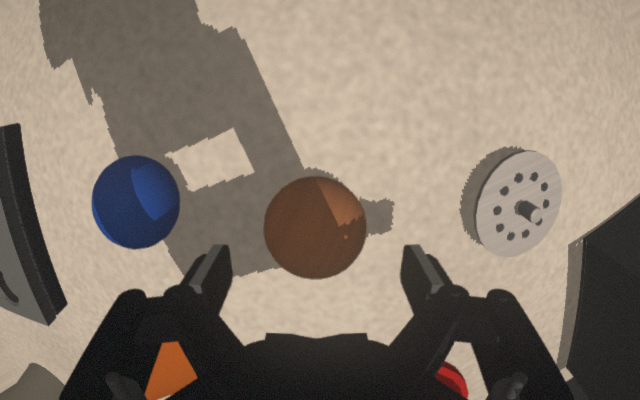

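{"fn": "send_rows", "kwargs": {
  "plan": [
    {"linear": [0,0.4,-0.02],"roll": 0},
    {"linear": [0,0.4,0],"roll": 0},
    {"linear": [0,0.4,0],"roll": 0},
    {"linear": [0,0.25,0],"roll": 0},
    {"linear": [0,0.1,0],"roll": 0}
  ]
}}

```text
t: 30.0
tcp_pos: [0.6407, 0.0207, -0.0082]
tool_rot: [0.692, -0.145, 0.145, -0.692]
force: [0.6, 0.3, 0.1]
finger_gap: 0.998
```

{"fn": "send_rows", "kwargs": {
  "plan": [
    {"linear": [0,0,0],"roll": 0},
    {"linear": [0,0,0],"roll": 0},
    {"linear": [0,0,0],"roll": 0},
    {"linear": [0,0,0],"roll": 0},
    {"linear": [0,0,0],"roll": 0}
  ],
  "claw": 40,
  "force": 30
}}

```text
t: 30.62
tcp_pos: [0.6416, 0.0207, -0.0068]
tool_rot: [-0.692, 0.145, -0.145, 0.692]
force: [0.9, 1.7, 2.7]
finger_gap: 0.709
```

{"fn": "send_rows", "kwargs": {
  "plan": [
    {"linear": [0,-0.3,0],"roll": 0},
    {"linear": [0,-0.7,0],"roll": 0},
    {"linear": [0,-1,0],"roll": 0},
    {"linear": [0,-1,0],"roll": 0},
    {"linear": [0,-1,0],"roll": 0}
  ]
}}

```text
t: 31.25
tcp_pos: [0.6412, 0.0206, 0.1152]
tool_rot: [0.692, -0.145, 0.145, -0.692]
force: [0.6, 0.2, -1.4]
finger_gap: 0.707
```

```bash
python3 balls.py w13; python3 - <<'E'
from off import *
delta([.5825,-.3197,.14],66.35)
E
```

```text
[0.64118697 0.02056893 0.11515854] [ 0.    -0.322 -0.145  0.     0.465  0.   ]
[  0.7 128.9  27.6 191.1] 0.82 [[ 0.4617 -0.2991  0.031 ]] [37 59 92]
t 31.35 tcp [0.6442 0.0203 0.1179] jaw deg 66.35 ydir [ 0.009 -0.001 -1.   ] gap 0.706 F [ 1.4 -0.5  0. ]
rolls deg [ -0. 180.] units [-0. 30.] q6 -1.3
units before roll [  2.671  -0.739 -11.203]
units after min roll [  2.67   -0.739 -11.203] x6
```

View pics/w13.png

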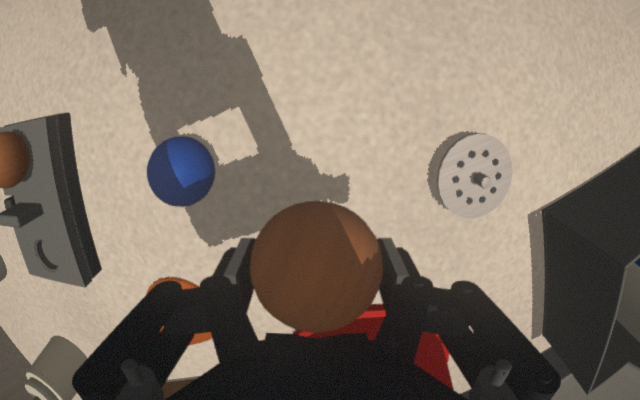

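{"fn": "send_rows", "kwargs": {
  "plan": [
    {"linear": [0.2,-0.6,-0.5],"roll": 0},
    {"linear": [0.3,-0.6,-0.9],"roll": 0},
    {"linear": [0.3,0,-1],"roll": 0},
    {"linear": [0.3,0,-1],"roll": 0},
    {"linear": [0.3,0,-1],"roll": 0}
  ]
}}

```text
t: 31.98
tcp_pos: [0.6256, -0.1191, 0.1486]
tool_rot: [0.692, -0.146, 0.145, -0.692]
force: [1.1, 0.5, -0.5]
finger_gap: 0.711
```

{"fn": "send_rows", "kwargs": {
  "plan": [
    {"linear": [0.3,0,-1],"roll": 0},
    {"linear": [0.3,0,-1],"roll": 0},
    {"linear": [0.3,0,-1],"roll": 0},
    {"linear": [0.2,0,-1],"roll": 0},
    {"linear": [0.2,0,-1],"roll": 0}
  ]
}}

```text
t: 32.6
tcp_pos: [0.6008, -0.272, 0.1484]
tool_rot: [-0.692, 0.146, -0.145, 0.692]
force: [1.0, -0.2, -1.1]
finger_gap: 0.71
```

{"fn": "send_rows", "kwargs": {
  "plan": [
    {"linear": [0.2,0,-1],"roll": 0},
    {"linear": [0,0,-0.6],"roll": 0},
    {"linear": [0,0,0],"roll": 0},
    {"linear": [0,0,0],"roll": 0},
    {"linear": [0,0,0],"roll": 0}
  ]
}}

```text
t: 33.22
tcp_pos: [0.5886, -0.3152, 0.1487]
tool_rot: [-0.692, 0.145, -0.144, 0.692]
force: [-0.4, 0.8, -1.3]
finger_gap: 0.706
```

```bash
python3 - <<'E'
from off import *
delta([.5825,-.3197,.14],66.35)
im=manip.snapshot('wrist');cv2.imwrite('pics/w14.png',im)
im=manip.snapshot('side');cv2.imwrite('pics/s14.png',cv2.resize(im[110:210,290:410],None,fx=6,fy=6,interpolation=cv2.INTER_CUBIC))
E
```

```text
t 33.23 tcp [ 0.5886 -0.3152  0.1487] jaw deg 66.42 ydir [-0.     0.001 -1.   ] gap 0.706 F [-0.4  0.8 -1.3]
rolls deg [ 7.0000e-02 -1.7993e+02] units [ 1.000e-02 -2.999e+01] q6 -1.82
units before roll [-0.126  0.29  -0.219]
units after min roll [-0.126  0.29  -0.219] x6
```

View pics/w14.png

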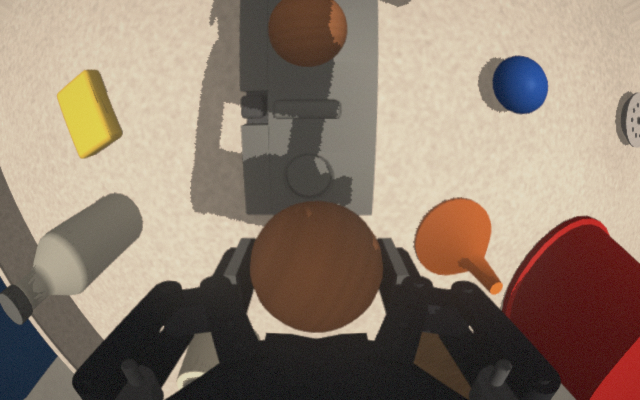

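View pics/s14.png

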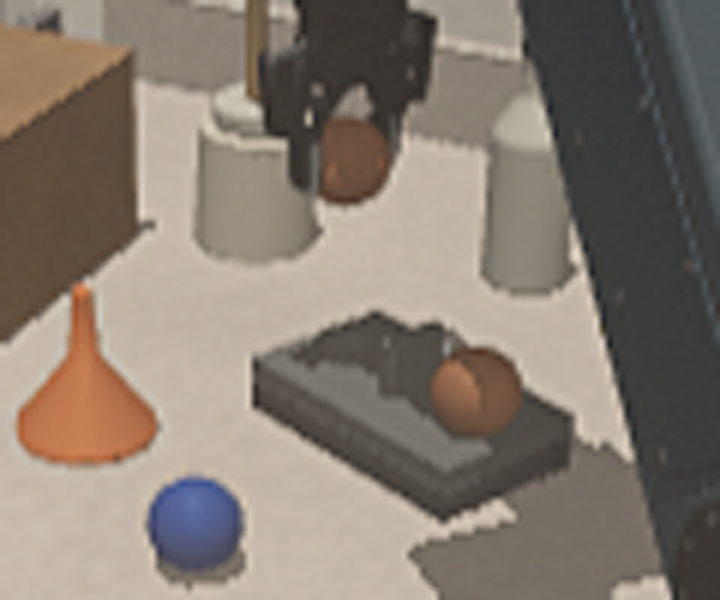

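```bash
python3 - <<'E'
from off import *
s=manip.sense()
print(ray('wrist',[(309,174.5)],.041,s), tool_at((316,266),-.039))
delta([.5825,-.3197,.038],66.35)
E
```

```text
[[ 0.58125316 -0.31911486  0.041     ]] [-0.00133896 -0.039      -0.00024787]
t 33.33 tcp [ 0.5887 -0.3154  0.1488] jaw deg 66.42 ydir [-0.  0. -1.] gap 0.705 F [-0.2 -0.1 -0.4]
rolls deg [ 7.0000e-02 -1.7993e+02] units [ 1.000e-02 -2.999e+01] q6 -1.82
units before roll [-0.131  3.692 -0.216]
units after min roll [-0.131  3.692 -0.216] x6
```

{"fn": "send_rows", "kwargs": {
  "plan": [
    {"linear": [-0.13,0.4,-0.22],"roll": 0},
    {"linear": [0,0.9,0],"roll": 0},
    {"linear": [0,0.9,0],"roll": 0},
    {"linear": [0,0.8,0],"roll": 0},
    {"linear": [0,0.5,0],"roll": 0}
  ]
}}

```text
t: 33.95
tcp_pos: [0.5809, -0.3204, 0.0416]
tool_rot: [-0.692, 0.146, -0.144, 0.693]
force: [0.0, -0.9, -1.4]
finger_gap: 0.708
```

```bash
python3 - <<'E'
from off import *
im=manip.snapshot('wrist');cv2.imwrite('pics/w15.png',im)
im=manip.snapshot('side');cv2.imwrite('pics/s15.png',cv2.resize(im[110:210,290:410],None,fx=6,fy=6,interpolation=cv2.INTER_CUBIC))
delta([.5825,-.3197,.024],66.35)
E
```

```text
t 34.05 tcp [ 0.5806 -0.32    0.0414] jaw deg 66.34 ydir [-0.004  0.003 -1.   ] gap 0.71 F [ 0.1  0.2 -0.8]
rolls deg [-1.0000e-02  1.7999e+02] units [-0. 30.] q6 -1.83
units before roll [0.056 0.579 0.034]
units after min roll [0.056 0.579 0.034] x6
```

View pics/w15.png

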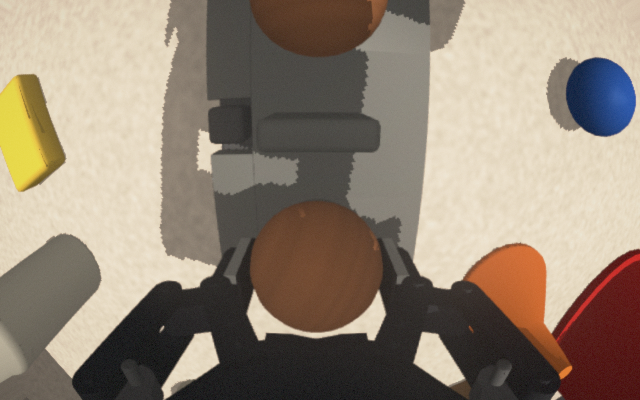

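View pics/s15.png

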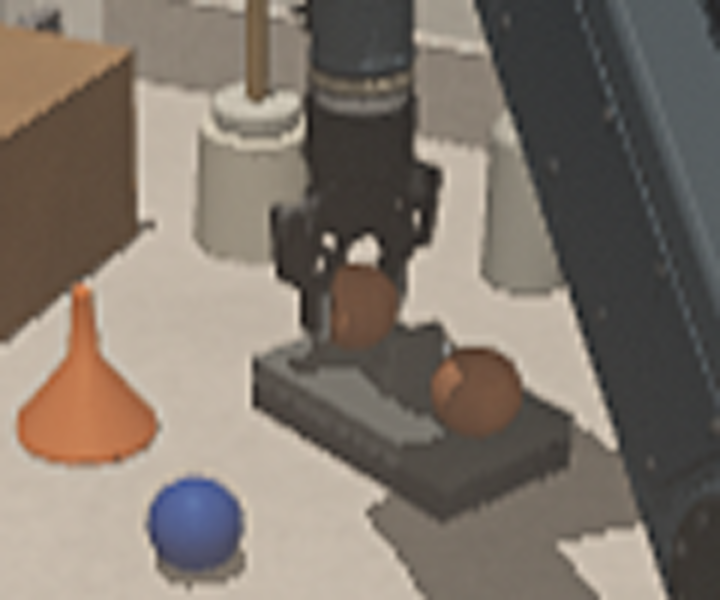

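Aligned over dimple a; lower to contact.

{"fn": "send_rows", "kwargs": {
  "plan": [
    {"linear": [0.06,0.2,0.02],"roll": 0},
    {"linear": [0,0.15,0],"roll": 0},
    {"linear": [0,0.1,0],"roll": 0},
    {"linear": [0,0.05,0],"roll": 0},
    {"linear": [0,0,0],"roll": 0}
  ]
}}

```text
t: 34.67
tcp_pos: [0.584, -0.3212, 0.0288]
tool_rot: [0.692, -0.145, 0.145, -0.692]
force: [0.6, -0.6, -0.8]
finger_gap: 0.707
```

```bash
python3 - <<'E'
from off import *
delta([.5825,-.3197,.024],66.35)
E
```

```text
t 34.67 tcp [ 0.584  -0.3212  0.0288] jaw deg 66.34 ydir [ 0. -0. -1.] gap 0.707 F [ 0.6 -0.6 -0.8]
rolls deg [-1.0000e-02  1.7999e+02] units [-0. 30.] q6 -1.83
units before roll [-0.067  0.16   0.024]
units after min roll [-0.067  0.16   0.024] x6
```

{"fn": "send_rows", "kwargs": {
  "plan": [
    {"linear": [-0.06,0.06,0.02],"roll": 0},
    {"linear": [0,0.06,0],"roll": 0},
    {"linear": [0,0.04,0],"roll": 0},
    {"linear": [0,0,0],"roll": 0},
    {"linear": [0,0,0],"roll": 0}
  ]
}}

```text
t: 35.3
tcp_pos: [0.584, -0.3208, 0.0261]
tool_rot: [0.693, -0.144, 0.146, -0.692]
force: [0.5, -0.1, 8.3]
finger_gap: 0.711
```

```bash
python3 - <<'E'
from off import *
delta([.5825,-.3197,.024],66.35)
E
```

```text
t 35.3 tcp [ 0.584  -0.3208  0.0261] jaw deg 66.34 ydir [ 0.003 -0.002 -1.   ] gap 0.711 F [ 0.5 -0.1  8.3]
rolls deg [-1.0000e-02  1.7999e+02] units [-0. 30.] q6 -1.83
units before roll [-0.061  0.068  0.014]
units after min roll [-0.061  0.068  0.014] x6
```

{"fn": "send_rows", "kwargs": {
  "plan": [
    {"linear": [0,0,0],"roll": 0},
    {"linear": [0,0,0],"roll": 0},
    {"linear": [0,0,0],"roll": 0},
    {"linear": [0,0,0],"roll": 0},
    {"linear": [0,0,0],"roll": 0}
  ],
  "claw": 82
}}

```text
t: 35.92
tcp_pos: [0.5825, -0.3198, 0.0237]
tool_rot: [-0.692, 0.145, -0.145, 0.692]
force: [0.5, 0.2, 0.2]
finger_gap: 0.96
```

{"fn": "send_rows", "kwargs": {
  "plan": [
    {"linear": [0,-0.4,0],"roll": 0},
    {"linear": [0,-0.8,0],"roll": 0},
    {"linear": [0,-1,0],"roll": 0},
    {"linear": [0,-1,0],"roll": 0},
    {"linear": [0,-1,0],"roll": 0}
  ]
}}

```text
t: 36.55
tcp_pos: [0.5827, -0.3199, 0.1519]
tool_rot: [0.692, -0.145, 0.145, -0.692]
force: [0.6, 0.5, -0.3]
finger_gap: 0.96
```

{"fn": "send_rows", "kwargs": {
  "plan": [
    {"linear": [-0.5,-0.5,0],"roll": 0},
    {"linear": [-1,-0.5,0],"roll": 0},
    {"linear": [-1,-0.3,0],"roll": 0},
    {"linear": [0,0,0],"roll": 0},
    {"linear": [0,0,0],"roll": 0}
  ]
}}

```text
t: 37.17
tcp_pos: [0.514, -0.2899, 0.1889]
tool_rot: [0.692, -0.145, 0.145, -0.692]
force: [-0.6, -0.2, 0.3]
finger_gap: 0.959
```

```bash
python3 - <<'E'
from off import *
delta(None,66.35)
s=manip.sense()
im=manip.snapshot('wrist');cv2.imwrite('pics/w16.png',im)
im=manip.snapshot('side');cv2.imwrite('pics/s16.png',cv2.resize(im[110:210,290:410],None,fx=6,fy=6,interpolation=cv2.INTER_CUBIC))
im=manip.snapshot('top');cv2.imwrite('pics/t16.png',im)
np.save('w16.npy',np.r_[s['tcp_pos'],s['tool_rot']])
E
```

```text
t 37.17 tcp [ 0.514  -0.2899  0.1889] jaw deg 66.33 ydir [ 0.001 -0.    -1.   ] gap 0.959 F [-0.6 -0.2  0.3]
rolls deg [-2.0000e-02  1.7998e+02] units [-0. 30.] q6 -1.86
```

View pics/w16.png

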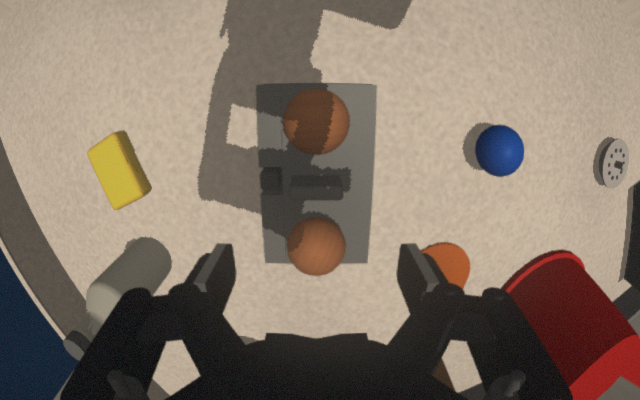

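View pics/s16.png

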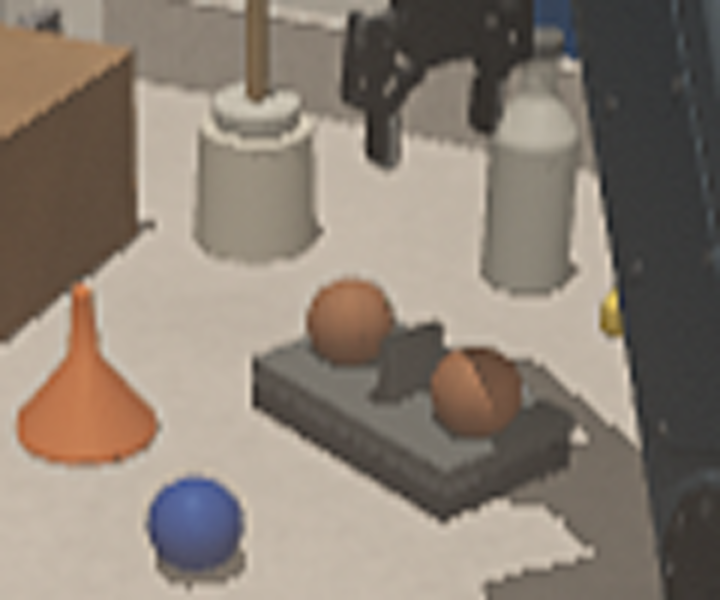

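View pics/t16.png

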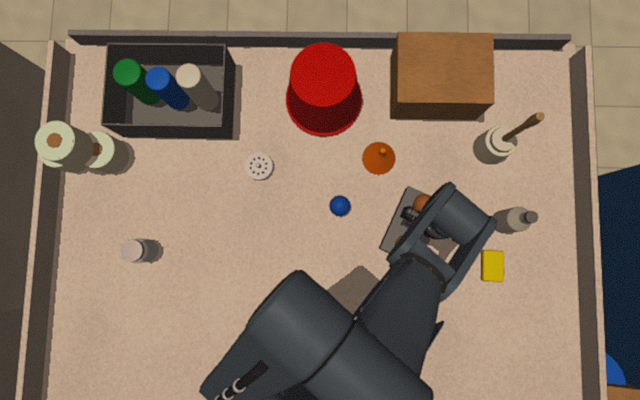

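```bash
python3 - <<'E'
from off import *
v=np.load('w16.npy');s=dict(tcp_pos=v[:3],tool_rot=v[3:])
p=ray('wrist',[(316,121),(316,246)],.061,s);print(p,np.linalg.norm(p[0]-p[1]),p.mean(0))
print(proj('wrist',[[.4652,-.2684,.061],[.5825,-.3198,.061]],s))
im=cv2.imread('pics/w16.png')[70:280,240:390];cv2.imwrite('pics/c16.png',cv2.resize(np.clip(im*1.3,0,255).astype('uint8'),None,fx=2.8,fy=2.8,interpolation=cv2.INTER_CUBIC))
E
```

```text
[[ 0.4667202  -0.26934988  0.061     ]
 [ 0.58554446 -0.32134327  0.061     ]] 0.12970164932479072 [ 0.52613233 -0.29534658  0.061     ]
[[316.28046524 119.11685756]
 [316.18404193 243.16199628]]
```

View pics/c16.png

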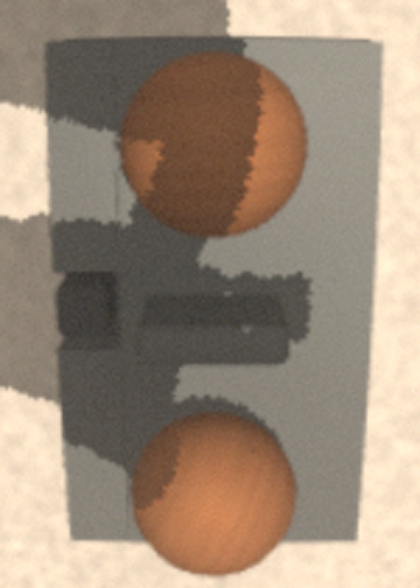

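Both balls sit 129.7 mm apart by measurement (128 mm expected), and their midpoint lies on the tray's centre. The gripper is clear, so I'm handing in.

```bash
python3 -c "
from station import manip
print(manip.sign_off(), manip.sense()['t'])"
```

```text
the job is handed in; nothing more can be done
the job is handed in; nothing more can be done
```

The tray is stacked on the base with its notch over the key, both wooden balls are in the dimples, and I handed the job in at about 37 s of the 72 s. No verdict was reported.

**Last checks, from the cameras:**
- **Tray:** it looked flat and flush, with the key in the middle of the notch. Its yaw measured 156.4°, the same as the base.
- **Balls:** their centres measured 129.7 mm apart (128 mm expected), and the midpoint was within about 1 mm of the tray's measured centre. The side view showed both sitting in their dimples.
- **Bystanders:** the strainer, jar, funnel, spray and soap looked unmoved in the top view, and so did the blue ball.
- **Arm:** the gripper was above and clear of everything, with force readings near zero.

**Readings that disagreed:**
- **Fingertips:** they are given as 8 mm ahead of the TCP, but both the wrist and side pictures put them about 20–30 mm behind it. I lowered the tool further for the balls to allow for this. The tray was probably held only near the top of its fin, but it did not slip.
- **Cameras:** positions from the wrist camera came out 2–4 mm further along x than those from the top camera.
- **First ball:** it touched the dimple's rim with about 9 N while being lowered. I shifted the command about 2 mm until the sideways force went away, then let go.

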